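# Measure the next vice jaw plate on the bench micrometer

## Robot

A 6-joint arm with a two-finger parallel gripper is mounted at the origin on the work surface. World frame = base frame: x ahead of the robot, y to its left, z up, the work surface at z = 0. Lengths are in m, angles in rad, forces in N, time in s.
With the tool pointing down it reaches from about 0.3 to 0.775 m from the base axis. Payload 14.6 kg.
Tool frame: the origin (TCP) lies at the very end of the fingers, on their centre line; the grasp point (between the pads) lies 19 mm behind it; z points along the fingers, x is the direction in which the jaws open and shut, and the axes are right-handed (so a half turn about z gives the same grasp; the last joint's range is limited). The gripper opens to 85 mm and grips with 20 to 120 N. Pads are 22 mm wide; open, the fingers measure 114 mm over their backs; the gripper's body (76 mm by 85 mm) begins 54 mm behind the grasp point. The pads swing forward as they close: fully open they stand 13 mm farther back than shut.
Start: joints at [-1.192, 0.3, 1.521, -0, 1.321, -0.067], TCP at [0.237, -0.496, 0.231] pointing down, gripper open.
Joint ranges: [-3.03, 3.03], [-0.79, 2.21], [0.23, 2.52], [-1.04, 4.18], [0, 3.07], [-2.55, 2.55]. Speed limits (rad/s): [2.22, 2.22, 2.57, 3.14, 3.14, 3.14].

## Interface

Orientations are given as a unit quaternion [x, y, z, w].
In Python, from bench import manip gives the robot as it stands. The module is installed in compiled form; this text tells all that it offers.
- The arm moves only by the shell command python3 -m jog 'ROWS' [FORCE]. ROWS is JSON, a list of rows, each a list of 7 numbers: the finger opening in cm, from 0 to 8.54, then the shift along the tool's x, y, z in cm, then the turn, a rotation vector about the tool's x, y, z in degrees. A call has exactly 8 rows; each row shifts and turns the pose as measured when the row begins, along the tool's axes as they then stand; what a row does not reach is not made up. A row lasts 1/12 s, in which the tool goes at most 41.7 mm and 7.16 degrees, less where a joint would pass 70% of its speed; a pose out of reach is approached as far as the arm can. A call is refused whole if a number of a shift passes 4.17 or a number of a turn 7.16, either way. A call with a gripper value outside its range is refused whole. The fingers move at their own pace and stop on an object; FORCE is the grip in N (left out, the last holds). Time passes only in rows, so rows that do not move let the fingers close, or fill a call up. It gives the time, the measured TCP pose, the force and the opening at its end, in the units of the state.
- manip.get_obs(): the state, without advancing time (a new reading comes with each control period).
- manip.snapshot(name): name is "side" or "top" or "wrist"; returns the picture (384x512x3 uint8, red, green, blue); there is no depth.
- manip.camera_info(name): a dict with "fovy" (degrees; the focal length in pixels is half the picture's height over the tangent of half this angle, whatever the lens; pixels are square), "cx", "cy" (the principal point, pixels), "origin" and "attitude" of the camera in the world. Camera axes: x right, y down, z forward; pixel columns grow to the right and rows downward; lengths in m; the calibration is good to about 2 mm. A picture is of the moment at which its call begins: read the wrist's pose just before it. camera_info takes no time and is no camera call; for the wrist camera it gives the pose at the moment of the call.
- manip.finish_job(): hands the job in, once; it reports no verdict.
Trained networks look in the newest picture that a camera, given by its name, has taken for a name from the list of things; names that differ only in an ending like _2 or _b are one class to them, and where a whole thing is asked for, a point or a joint stands for the part that bears it (a point fixed in the world has none). Each returns a list of dicts, best first, with "score" (0 to 1); they miss things now and then, are a little off and sometimes report something else, mostly with a low value. They report only what shows in the picture. A call takes as long as a camera call. They do not tell look-alikes from the thing itself.
- manip.silhouettes(camera, label): "pixels" (384x512 bool, what is visible of it) and "extent" ([left, top, right, bottom] in pixels, round what is visible of it).
The state is a dict: "t": time; "joint_pos": joint angles; "qd": joint speeds; "effort": joint torques, N m; "tool_pos": TCP position; "orientation": TCP orientation; "force": force on the tool from outside, world axes, zero at the start; "ft_torque": the same for the moment, N m; "grip_width": finger opening in m.
Only numpy, scipy, OpenCV 4.12 (cv2) and the standard library are available. Lean on these libraries where they do the work, as an engineer would, in place of code of your own. Each camera call takes 0.05 s, during which the arm holds its last target.

## Task

Take the measured aluminium jaw plate off the bench micrometer's sloping table and lay it flat in the red tray, then lay the brass jaw plate flat on the table under the spindle, up against the three stop pins. Close the spindle on it by turning the ratchet thimble clockwise until it has clicked at least three times, without forcing it, and leave the plate there with the spindle resting on it for the reading. Do not disturb anything else on the bench.

Things in the scene. Friction and masses are not known exactly. Their poses are not given: they have to be found in the camera images.
- anvil (a point): Bench micrometer: heavy green casting, fixed. Its dark steel table slopes 35 deg, facing the robot. This point: table surface, on the measuring axis, 85 mm over the bench. z square to the table, along the axis up to the thimble (leans 35 deg to the robot); x up the slope; y level along the table, to the instrument's left. Table spans x -40..+36, y -145..+31 mm.
- seat (a point): On the table, at anvil (-0.5, -54.5, 0) mm, axes as anvil: where the centre of a plate's underside lies (plate along y) touching all three stop pins. Bright pins 8 mm thick, 10 mm high: two at the lower edge, at anvil (x, y) = (-18.5, +4) and (-18.5, -62) mm, one end stop at (0, +24.5). At anvil y -80..-115 mm a plate is clear of pins and head: grip there.
- boss (a point): Underside centre of the round boss (17 mm radius) that holds the spindle, on the axis, 61 mm over the table; axes as anvil. The green arm (15 mm either side of y = 0, 61 to 91 mm over the table) runs from it up-slope to the column at anvil x +49..+86. Black readout box beside the arm at y +16..+44, x 0..+59 mm. Nothing overhangs the table at y below -17 mm.
- spindle: Measuring spindle: steel rod 10 mm thick hanging from the boss on the axis; origin at the centre of its lower face, axes as anvil. Slides along the axis without turning, towards the table as the thimble is turned clockwise. Starts 23 to 26 mm over the table, so 3 to 6 mm over a 20 mm plate lying there.
- thimble (a point): Ratchet thimble: dark knurled sleeve 25 mm across, 36 mm long, top of the head, white line on it. This point: its axis at mid-length, 146 mm from anvil along z; axes as anvil. Clockwise, looking down on its end, feeds the spindle down 10 mm a turn (1.6 mm/rad) through a slip clutch; other way opens. It does not move along its axis, stays where left. Nothing within 60 mm beside or above it.
- ratchet (a joint): How far the clutch has slipped, rad: 0 at first, constant while thimble and collar turn together, grows only as the thimble is turned clockwise with the spindle closed on something. One click per 0.25 rad: three clicks are 0.75. Seen as the thimble's white line leaving the collar's red one. Torque to turn 0.012 N m running free, 0.03 N m slipping (spindle then presses about 10 N).
- drive (a joint): Turn of the bright collar (29 mm wide, 11 mm long, red line) just below the thimble, fixed to the screw with no clutch, so turning the collar itself can over-tighten. rad, grows clockwise, spindle feeds down 1.6 mm per rad. Starts between about 0.9 and 2.9.
- jaw_brass: The brass vice jaw plate to be measured: yellow, 28 wide (its x) x 150 long (its y) x 20 mm thick (its z, up), with two dark screw holes on top; about 0.6 kg. Origin at the centre of its underside. Lies flat on the bench at first, in one of three places beside the black and the white plate.
- jaw_alu: The aluminium vice jaw plate, already measured: silvery, same size, axes and origin as the brass one, about 0.22 kg. At first it lies on the micrometer's sloping table against the stop pins, spindle clear of it.
- tray_in (a point): The tray for measured plates: red, 215 x 135 mm outside, walls 20 mm high and 4 mm thick, fixed to the bench. This point is the centre of its inner floor (207 mm along x, 127 mm along y, 4 mm over the bench); z up.
- jaw_black: Bystander: black steel jaw plate, same size, axes and origin as the brass one.
- jaw_nylon: Bystander: white nylon jaw plate, same size, axes and origin.
- spray: Bystander: spray can, 60 mm across, 190 mm tall, standing; origin at the centre of its underside.
- jar: Bystander: closed jar, 64 mm across, 85 mm tall, standing.
- brush: Bystander: brush 170 mm long, lying along its x.
- hammer: Bystander: hammer 260 mm long, lying along its x.
- tin: Bystander: yellow tin, 73 mm across, 58 mm tall, standing.
Not all that is in view belongs to the job. What is shaped like the jaw_brass but blue or purple is not meant.

How it is judged:
By the outcome, as a careful person would: the job done as asked, in the order asked, and still so for the second after the job is handed in, with the robot touching nothing.
It also fails if it takes over 72 s, if anything falls off the work surface, if the arm or the gripper's body presses on something with over 40 N, if the wrist force passes 120 N, or if a joint passes its speed limit or range.

## Working session

There is one attempt and no reset: what is moved stays moved. The work goes in short steps, Python scripts to look and compute and a shell command to move; the robot and the scene stay as the last step left them, time stands still between calls to the robot, and variables do not carry over. Pictures are saved under pics/ and viewed, and the job is handed in when it is done.

```bash
mkdir -p pics; ls; python3 - <<'E'
from bench import manip
import cv2,numpy as np
o=manip.get_obs();print(o)
for c in("side","top","wrist"):
    print(c,manip.camera_info(c))
    im=manip.snapshot(c);cv2.imwrite(f"pics/{c}0.png",im[:,:,::-1])
E
```

```text
pics
{'t': 0.0, 'joint_pos': array([-1.19163761e+00,  3.00458593e-01,  1.52158116e+00,  3.21640254e-05,
        1.32070871e+00, -6.65763364e-02]), 'qd': array([ 5.27461662e-04, -1.36137502e-03,  6.58078315e-05, -1.78957254e-04,
       -5.31260591e-04,  1.30660108e-03]), 'effort': array([ 3.54967859e-03, -5.43495405e+01, -3.61786401e+01,  7.69306189e-05,
        4.08900800e-03,  2.63768996e-06]), 'tool_pos': array([ 0.23704548, -0.49603522,  0.23072814]), 'orientation': array([ 8.45905892e-01, -5.33331874e-01, -4.58100685e-04, -3.52650043e-04]), 'force': array([ 0.21780665, -0.42895432, -1.01458219]), 'ft_torque': array([ 0.003083  ,  0.01428412, -0.00221093]), 'grip_width': 0.08542378087906169}
side {'fovy': 43.224522826906764, 'cx': 254.15682503832227, 'cy': 197.2675970288807, 'origin': array([-0.54767799, -1.12837676,  0.94060466]), 'attitude': array([ 0.79136348, -0.33659522,  0.18971316, -0.47376831])}
top {'fovy': 46.41373692012877, 'cx': 255.91397735216233, 'cy': 194.48412517750907, 'origin': array([ 0.29385891, -0.06017129,  1.74759597]), 'attitude': array([-0.70244284,  0.70935029, -0.04858364,  0.03218472])}
wrist {'fovy': 67.08180070622011, 'cx': 259.86293927917274, 'cy': 188.59511667151983, 'origin': array([ 0.30963702, -0.46147533,  0.37344   ]), 'attitude': array([ 0.83564601, -0.52658487, -0.0837005 ,  0.13190279])}
```

View pics/side0.png

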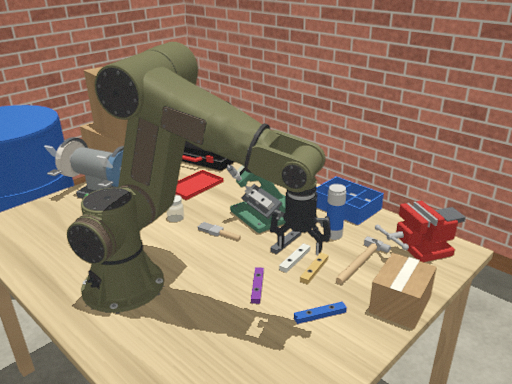

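View pics/top0.png

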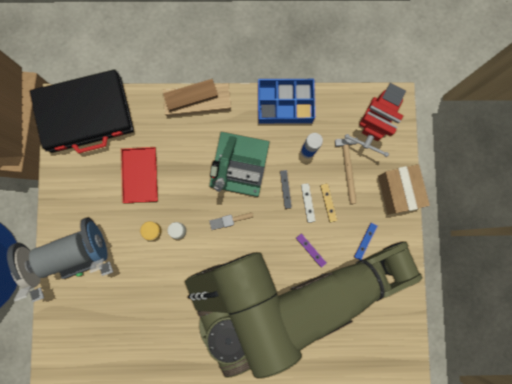

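View pics/wrist0.png

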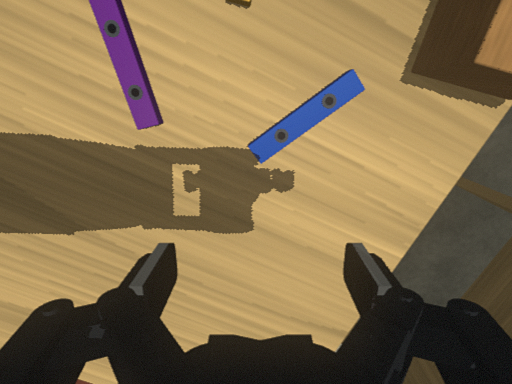

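```bash
cat > h.py <<'E'
import numpy as np,cv2
from scipy.spatial.transform import Rotation as R
from bench import manip
class Cam:
    def __init__(s,n,info=None):
        i=info or manip.camera_info(n); s.o=np.array(i['origin']);s.R=R.from_quat(i['attitude']).as_matrix()
        s.f=192/np.tan(np.radians(i['fovy']/2));s.cx=i['cx'];s.cy=i['cy']
    def proj(s,P):
        p=(np.atleast_2d(P)-s.o)@s.R
        return np.c_[s.f*p[:,0]/p[:,2]+s.cx,s.f*p[:,1]/p[:,2]+s.cy]
    def ray(s,uv):
        uv=np.atleast_2d(uv).astype(float)
        d=np.c_[(uv[:,0]-s.cx)/s.f,(uv[:,1]-s.cy)/s.f,np.ones(len(uv))]
        return d@s.R.T
    def plane(s,uv,z):
        d=s.ray(uv);return s.o+d*((z-s.o[2])/d[:,2])[:,None]
def anvR(psi):
    h=np.array([np.cos(psi),np.sin(psi),0]);z=np.array([0,0,1.]);a=np.radians(35)
    x=np.cos(a)*h+np.sin(a)*z; zz=-np.sin(a)*h+np.cos(a)*z
    return np.c_[x,np.cross(zz,x),zz]
def crop(im,x0,y0,x1,y1,k,name):
    c=cv2.resize(im[y0:y1,x0:x1],None,fx=k,fy=k,interpolation=cv2.INTER_CUBIC);cv2.imwrite(name,c[:,:,::-1])
def grab(n):
    c=Cam(n);im=manip.snapshot(n);return c,im
E
python3 - <<'E'
from h import *
for c in("top","side"):
    im=manip.snapshot(c);C=Cam(c)
    np.save(c+'.npy',im)
    for l in("jaw_brass","jaw_alu","jaw_black","jaw_nylon","anvil","thimble","boss","tray_in","spray","hammer","brush","jar"):
        try: r=manip.silhouettes(c,l)
        except Exception as e: print(l,e);continue
        for d in r[:2]:
            m=d['pixels'];ys,xs=np.nonzero(m)
            rect=cv2.minAreaRect(np.c_[xs,ys].astype(np.float32))
            print(c,l,round(d['score'],2),d['extent'],len(xs),np.round(C.plane([[xs.mean(),ys.mean()]],0.02),3), np.round(rect[0],1),np.round(rect[1],1),round(rect[2],1))
crop(np.load('top.npy'),180,100,360,235,4,'pics/tc.png')
crop(np.load('side.npy'),200,140,340,245,5,'pics/sc.png')
print(manip.get_obs()['t'])
E
```

```text
top jaw_brass 0.67 [352.9, 222.0, 377.0, 256.8] 344 [[ 0.309 -0.521  0.02 ]] [364.9 240.7] [ 8.9 38.9] 25.6
top jaw_brass 0.65 [295.2, 237.4, 326.0, 266.4] 327 [[ 0.274 -0.31   0.02 ]] [310.9 250.1] [40.   9.1] 51.3
top jaw_alu 0.56 [228.6, 166.8, 259.1, 183.6] 277 [[ 0.573 -0.052  0.02 ]] [242.6 173.8] [32.2  9. ] 11.9
top jaw_alu 0.53 [320.1, 184.3, 336.7, 219.2] 288 [[ 0.462 -0.38   0.02 ]] [327.5 202. ] [37.6  8.2] 76.0
top jaw_nylon 0.64 [302.0, 184.1, 312.9, 221.8] 213 [[ 0.46  -0.301  0.02 ]] [307.4 202.5] [36.   6.1] 80.2
top anvil 0.34 [208.6, 210.1, 248.9, 227.8] 354 [[0.392 0.012 0.02 ]] [230.3 219.7] [11.2 42.9] 76.0
top thimble 0.61 [208.8, 138.2, 263.9, 191.6] 1254 [[ 0.605 -0.015  0.02 ]] [233.8 172.1] [53.3 52. ] 42.5
top boss 0.98 [208.7, 137.7, 263.0, 192.4] 1224 [[ 0.606 -0.012  0.02 ]] [233.8 171.6] [54.  52.6] 42.6
top tray_in 0.72 [121.0, 147.9, 157.6, 203.2] 1939 [[0.572 0.352 0.02 ]] [138.5 174.8] [55.2 36.3] 87.6
top tray_in 0.22 [303.3, 134.6, 321.6, 160.3] 349 [[ 0.685 -0.32   0.02 ]] [310.7 145.5] [15.  26.1] 33.7
top spray 0.65 [300.6, 132.5, 322.4, 161.5
[... 1434 characters left out ...]
 167.1, 283.8, 218.8] 1214 [[0.693 0.103 0.02 ]] [254. 190.] [70.4 32.7] 33.7
side tray_in 0.84 [179.8, 172.0, 223.6, 201.5] 785 [[0.565 0.328 0.02 ]] [197.8 182.6] [20.6 46.5] 63.4
side spray 0.84 [326.3, 184.5, 347.8, 242.6] 829 [[ 0.785 -0.227  0.02 ]] [335.3 211. ] [18.7 54.2] 5.2
side hammer 0.69 [335.0, 236.7, 389.6, 284.9] 686 [[ 0.59  -0.471  0.02 ]] [357.9 257.1] [24.3 63.2] 55.2
side brush 0.88 [197.2, 216.6, 242.8, 237.9] 315 [[ 0.379 -0.008  0.02 ]] [219.3 230.9] [43.7  9.5] 16.7
side jar 0.66 [169.1, 195.2, 184.6, 221.6] 322 [[0.367 0.215 0.02 ]] [175. 208.] [26. 16.] 90.0
side jar 0.35 [270.8, 231.9, 303.0, 252.7] 215 [[ 0.496 -0.231  0.02 ]] [285.4 241. ] [ 9.2 33.4] 53.1
1.45
```

View pics/tc.png

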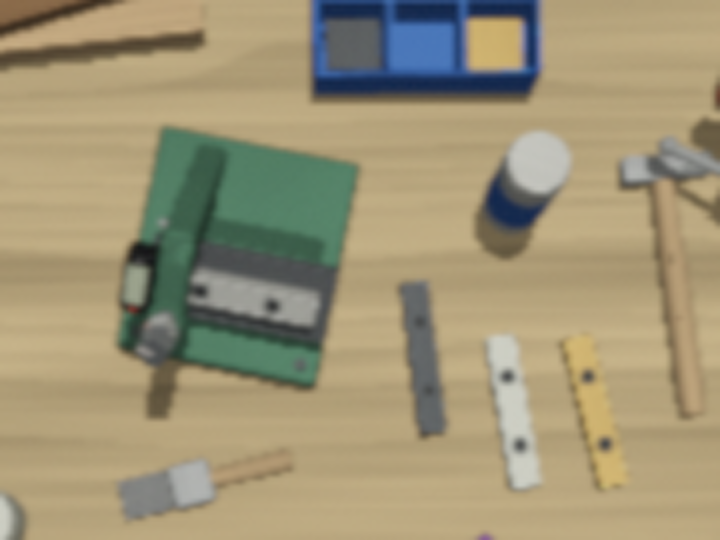

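View pics/sc.png

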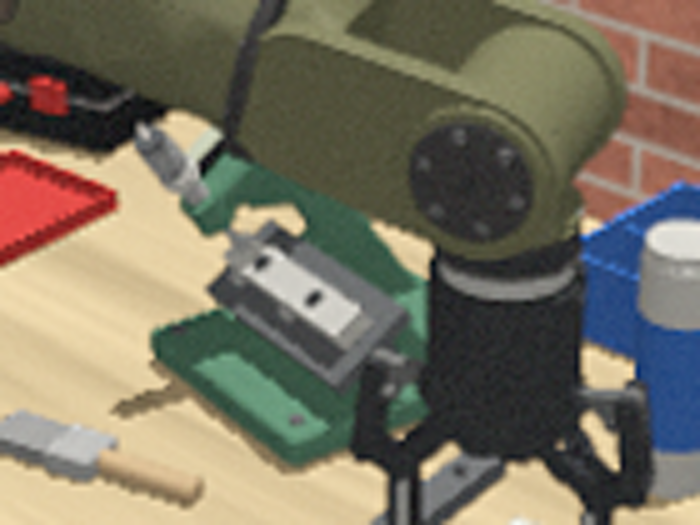

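```bash
cat > fit0.py <<'E'
from h import *
from scipy.optimize import least_squares
T=Cam("top");S=Cam("side")
A=np.array([[36,-145,0],[-40,-145,0],[13.5,-129.5,20],[-14.5,-129.5,20],[0,0,164]])/1e3
At=np.array([[264.5,166.5],[260.5,186.5],[260.5,172.75],[259,182.75],[218,188.5]])
B=np.array([[13.5,-129.5,20],[-14.5,-129.5,20],[36,-145,0],[-40,31,0],[0,0,164]])/1e3
Bt=np.array([[273.6,202],[268.4,207.4],[282.4,203.6],[242.4,197],[228.3,165.5]])
def f(p):
    Rm=anvR(p[2]);o=np.array([p[0],p[1],0.085])
    return np.r_[(T.proj(A@Rm.T+o)-At).ravel(),(S.proj(B@Rm.T+o)-Bt).ravel()]
s=least_squares(f,[.58,0,-.2],loss='soft_l1');print(s.x,np.degrees(s.x[2]));print(np.round(f(s.x).reshape(-1,2),1))
for n,C in(("top",T),("side",S)):
    for l in("jaw_brass",):pass
print("brass", T.plane([[327.5,202]],0.02))
E
python3 fit0.py
```

```text
[ 0.58327604  0.01098864 -0.22260933] -12.754575249669642
[[ 1.2  1.8]
 [ 1.3 -0.5]
 [-0.5  2.2]
 [-0.4 -1.1]
 [ 0.5 -0.2]
 [-0.6 -1.4]
 [-0.7 -1. ]
 [ 0.1 -2.7]
 [-0.5 -0.1]
 [ 2.   0.5]]
brass [[ 0.46020699 -0.37967569  0.02      ]]
```

```bash
cat >> h.py <<'E'
from scipy.linalg import logm,expm
np.set_printoptions(suppress=True,precision=3)
def H(Rm,p):
    M=np.eye(4);M[:3,:3]=Rm;M[:3,3]=p;return M
def cur():
    o=manip.get_obs();return H(R.from_quat(o['orientation']).as_matrix(),o['tool_pos']),o
def plan(Tt,n=None):
    """identical row (screw) to reach Tt in n rows"""
    Tc,o=cur();D=np.linalg.inv(Tc)@Tt
    rv=R.from_matrix(D[:3,:3]).as_rotvec();L=np.real(logm(D))
    if n is None:
        n=1
        while True:
            E=expm(L/n);r=np.degrees(R.from_matrix(E[:3,:3]).as_rotvec())
            if abs(E[:3,3]).max()<.04 and np.linalg.norm(r)<7 and np.linalg.norm(E[:3,3])<.041: break
            n+=1
    E=expm(L/n);r=np.degrees(R.from_matrix(E[:3,:3]).as_rotvec())
    print('rows',n,'each',np.round(E[:3,3]*100,2).tolist(),np.round(r,2).tolist(),'| total',np.round(D[:3,3]*100,2),np.round(np.degrees(rv),1))
def plan2(Tt,Tc=None):
    """straight remaining shift in tool axes"""
    Tc=cur()[0] if Tc is None else Tc
    D=np.linalg.inv(Tc)@Tt;print('rem cm',np.round(D[:3,3]*100,2),'deg',np.round(np.degrees(R.from_matrix(D[:3,:3]).as_rotvec()),2))
import json,os
def anv():
    p=json.load(open('anv.json'));return H(anvR(p[2]),[p[0],p[1],p[3] if len(p)>3 else .085])
def onT(x,y,z):
    """tool pose with TCP at anvil xyz mm, tool z=-za, x=xa"""
    A=anv();return A@H(np.diag([1.,-1,-1]),np.array([x,y,z])/1e3)
def st():
    T,o=cur();D=np.linalg.inv(anv())@T
    print('t',round(o['t'],2),'tcp',o['tool_pos'],'F',np.round(o['force'],1),'M',np.round(o['ft_torque'],2),'w',round(o['grip_width']*1e3,1),'j',np.round(o['joint_pos'],2),'anv mm',np.round(D[:3,3]*1e3,1))
E
echo '[0.5833,0.011,-0.2226]'>anv.json
python3 - <<'E'
from h import *
Tt=onT(-10,-93,140);print(Tt)
plan(Tt)
E
```

```text
[[ 0.799 -0.221  0.559  0.476]
 [-0.181 -0.975 -0.127 -0.06 ]
 [ 0.574 -0.    -0.819  0.194]
 [ 0.     0.     0.     1.   ]]
rows 13 each [-0.92, -3.84, 0.23] [1.21, 2.5, -3.85] | total [-29.03 -40.39   3.73] [ 15.8  32.6 -50. ]
```

```bash
python3 -m jog '[[8.5,-0.92,-3.84,0.23,1.21,2.5,-3.85],[8.5,-0.92,-3.84,0.23,1.21,2.5,-3.85],[8.5,-0.92,-3.84,0.23,1.21,2.5,-3.85],[8.5,-0.92,-3.84,0.23,1.21,2.5,-3.85],[8.5,-0.92,-3.84,0.23,1.21,2.5,-3.85],[8.5,-0.92,-3.84,0.23,1.21,2.5,-3.85],[8.5,-0.92,-3.84,0.23,1.21,2.5,-3.85],[8.5,-0.92,-3.84,0.23,1.21,2.5,-3.85]]' 100; python3 -c "
from h import *
st();plan(onT(-10,-93,140))"
```

```text
t: 2.12
tool_pos: [0.433, -0.2444, 0.2153]
orientation: [0.941, -0.274, 0.198, 0.023]
force: [0.6, -0.3, 0.1]
grip_width: 0.0851
t 2.12 tcp [ 0.433 -0.244  0.215] F [ 0.6 -0.3  0.1] M [ 0.06  0.14 -0.04] w 85.1 j [-0.63  0.    1.95  0.13  0.8  -0.13] anv mm [   0.8 -282.3  158.5]
rows 5 each [-0.91, -3.71, 0.19] [1.19, 2.31, -3.69] | total [ -6.81 -17.78   0.72] [  6.   11.6 -18.5]
```

```bash
python3 -m jog '[[8.5,-0.91,-3.71,0.19,1.19,2.31,-3.69],[8.5,-0.91,-3.71,0.19,1.19,2.31,-3.69],[8.5,-0.91,-3.71,0.19,1.19,2.31,-3.69],[8.5,-0.91,-3.71,0.19,1.19,2.31,-3.69],[8.5,-0.91,-3.71,0.19,1.19,2.31,-3.69],[5,0,0,0,0,0,0],[5,0,0,0,0,0,0],[5,0,0,0,0,0,0]]' ; python3 -c "
from h import *
st();plan2(onT(-10,-93,140))
c=manip.camera_info('wrist');print(c)
im=manip.snapshot('wrist');np.save('w1.npy',im);json.dump({k:(v.tolist() if hasattr(v,'tolist') else v) for k,v in c.items()},open('w1.json','w'))
crop(im,0,0,512,384,1.5,'pics/w1.png')
C,im=grab('top');crop(im,180,100,360,235,4,'pics/t1.png')
C,im=grab('side');crop(im,200,140,340,245,5,'pics/s1.png')
"
```

```text
t: 2.78
tool_pos: [0.4766, -0.0432, 0.1944]
orientation: [0.947, -0.09, 0.307, 0.031]
force: [0.9, -0.3, 0.1]
grip_width: 0.0515
t 2.78 tcp [ 0.477 -0.043  0.194] F [ 0.9 -0.3  0.1] M [ 0.1   0.23 -0.02] w 51.5 j [-0.15 -0.09  2.16 -0.06  0.44  0.08] anv mm [-12.7 -76.4 142.4]
rem cm [0.22 1.67 0.22] deg [-0.89 -0.99  1.58]
{'fovy': 67.08180070622011, 'cx': 259.86293927917274, 'cy': 188.59511667151983, 'origin': array([0.411, 0.051, 0.31 ]), 'attitude': array([ 0.93 , -0.137,  0.29 ,  0.179])}
```

View pics/w1.png

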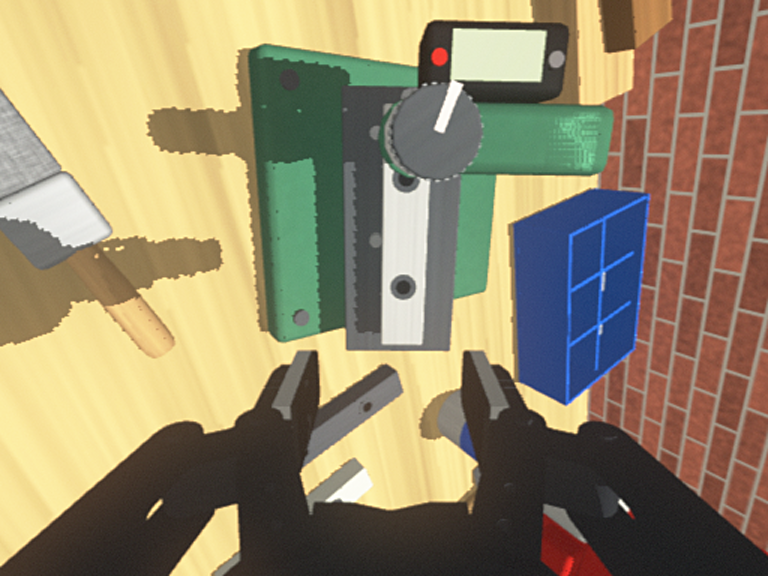

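View pics/s1.png

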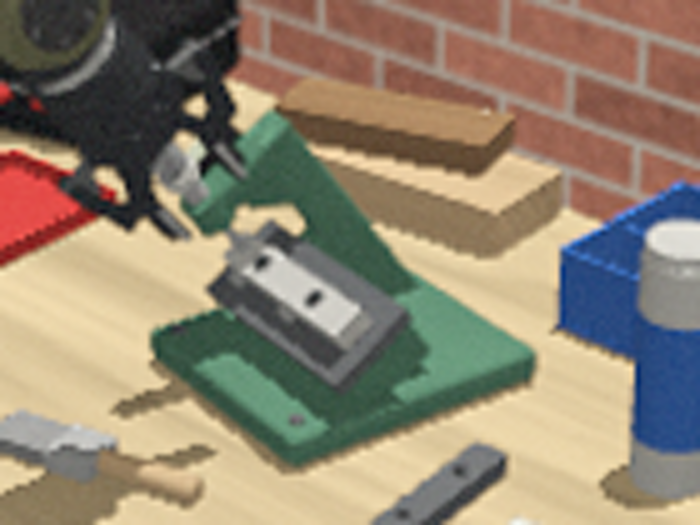

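```bash
cat > fit1.py <<'E'
from h import *
from scipy.optimize import least_squares
C=Cam('w',json.load(open('w1.json')))
A=np.array([[36,-145,0],[-40,-145,0],[13.5,-129.5,20],[-14.5,-129.5,20],[0,0,164],[-40,31,0]])/1e3
At=np.array([[450,350],[347,351],[424,346],[383,346],[436,131],[344,86]])/1.5
def f(p,k=1):
    Rm=anvR(p[2]);o=np.array([p[0],p[1],p[3]])
    return np.r_[(C.proj(A@Rm.T+o)-At).ravel(),k*(p[3]-.085)*1000]
s=least_squares(f,[.583,0.01,-.22,.085],loss='soft_l1');print(s.x,np.degrees(s.x[2]));print(np.round(f(s.x)[:-1].reshape(-1,2),1))
json.dump(s.x.tolist(),open('anv_w.json','w'))
E
python3 fit1.py
python3 - <<'E'
from h import *
im=np.load('w1.npy');crop(im,215,40,335,240,3,'pics/w1c.png')
E
```

```text
[ 0.584  0.018 -0.211  0.085] -12.0719900464651
[[ 0.4  1. ]
 [-0.9 -0.2]
 [-0.7 -1.5]
 [-1.2 -1.8]
 [ 3.6  1.2]
 [-1.3 -0.8]]
```

View pics/w1c.png

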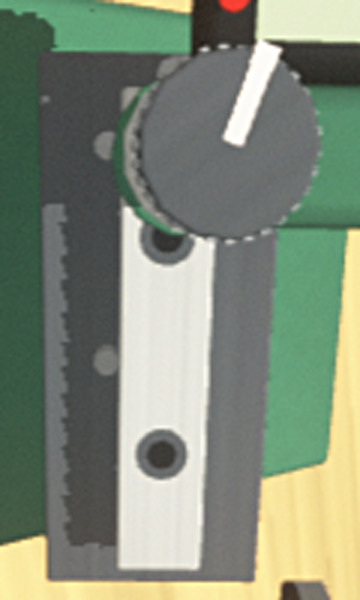

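```bash
cat > fit1.py <<'E'
from h import *
from scipy.optimize import least_squares
C=Cam('w',json.load(open('w1.json')))
A=np.array([[36,-145,0],[-40,-145,0],[13.5,-129.5,20],[-14.5,-129.5,20],[0,0,164],[-40,31,0],[-18.5,4,10],[-18.5,-62,10]])/1e3
At=np.array([[256,580],[49,580],[200,570],[118,567],[232,142],[40,52],[105,145],[106,361]])/3-.33+np.array([215,40])
def f(p):
    Rm=R.from_rotvec(p[4:7]).as_matrix()@anvR(p[2]);o=np.array([p[0],p[1],p[3]])
    return np.r_[(C.proj(A@Rm.T+o)-At).ravel(),(p[3]-.085)*500,p[4:7]*100]
s=least_squares(f,[.583,0.01,-.22,.085,0,0,0],loss='soft_l1');print(s.x,np.degrees(s.x[2]));print(np.round(f(s.x)[:16].reshape(-1,2),1))
json.dump(s.x[:4].tolist(),open('anv_w.json','w'))
E
python3 fit1.py
```

```text
[ 0.584  0.018 -0.209  0.084 -0.003 -0.     0.   ] -11.981292470898556
[[ 0.1  0.8]
 [-0.7  0.4]
 [ 0.3 -1.1]
 [-0.1 -0.3]
 [-0.   0.1]
 [-0.8 -0.5]
 [ 1.1  0.1]
 [ 0.4  0.2]]
```

```bash
cp anv_w.json anv.json; python3 - <<'E'
from h import *
A=anv();P=np.array([[36,-145,0],[-40,-145,0],[-40,31,0],[36,31,0]])/1e3
P2=np.array([[13.5,-129.5,20],[-14.5,-129.5,20],[-14.5,20.5,20],[13.5,20.5,20]])/1e3
P3=np.array([[0,0,164],[0,0,128]])/1e3
for n in('top','side'):
    C,im=grab(n);k=4;x0,y0,x1,y1=(190,120,290,210) if n=='top' else (200,140,320,240)
    k=6;c=cv2.resize(im[y0:y1,x0:x1],None,fx=k,fy=k,interpolation=cv2.INTER_CUBIC)
    for Q,col,cl in((P,(255,0,0),True),(P2,(0,0,255),True),(P3,(255,255,0),False)):
        q=(C.proj(Q@A[:3,:3].T+A[:3,3])-[x0,y0]+.5)*k
        cv2.polylines(c,[q.round().astype(int)],cl,col,1)
    cv2.imwrite(f'pics/ov_{n}.png',c[:,:,::-1])
E
```

```text
(no output)
```

View pics/ov_side.png

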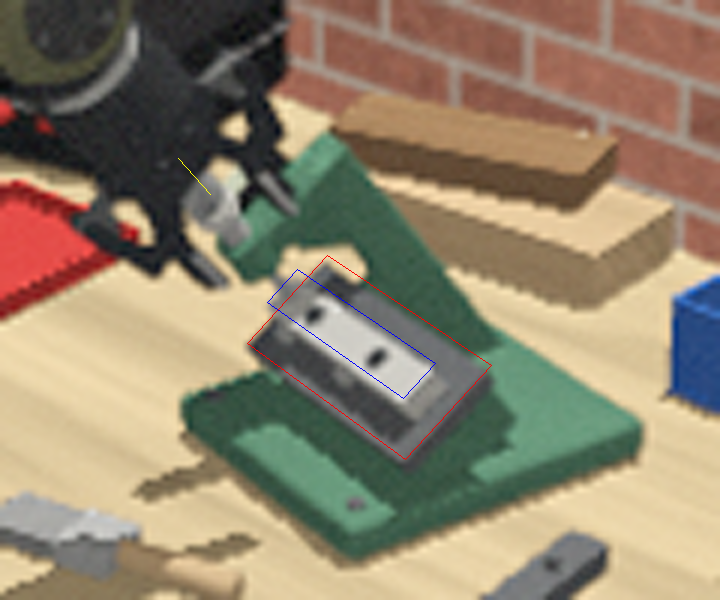

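View pics/ov_top.png

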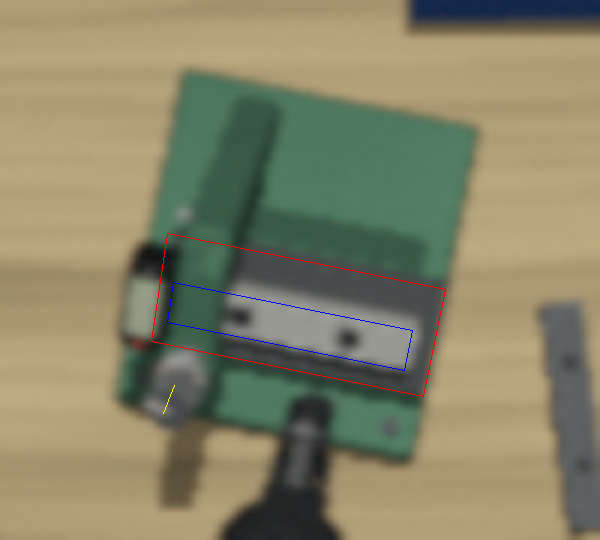

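```bash
echo '[0.585,0.016,-0.21,0.0845]'>anv.json; python3 -c "
from h import *
st();plan(onT(-0.5,-97,50),8)"
```

```text
t 3.03 tcp [ 0.477 -0.045  0.194] F [-0.5 -0.4  0.5] M [0.08 0.28 0.02] w 50.0 j [-0.16 -0.09  2.16 -0.06  0.44  0.08] anv mm [-13.3 -81.7 143.6]
rows 8 each [0.15, 0.2, 1.17] [-0.05, -0.13, 0.11] | total [1.09 1.6  9.37] [-0.4 -1.   0.9]
```

```bash
python3 -m jog '[[5,0.2,0.3,1.4,-0.1,-0.15,0.1],[5,0.2,0.3,1.4,-0.1,-0.15,0.1],[5,0.2,0.3,1.4,-0.1,-0.15,0.1],[5,0.2,0.3,1.4,-0.1,-0.15,0.1],[5,0.2,0.2,1.4,0,-0.15,0.1],[5,0.1,0.2,1.4,0,-0.15,0.2],[5,0.1,0.1,1,0,-0.1,0.1],[5,0,0,0,0,0,0]]' ; python3 -c "
from h import *
st();plan2(onT(-0.5,-97,50))
C,im=grab('wrist');crop(im,0,0,512,384,1.5,'pics/w2.png')
plan2(onT(-0.5,-97,50))
"
```

```text
t: 3.7
tool_pos: [0.5398, -0.0838, 0.1238]
orientation: [0.947, -0.107, 0.3, 0.034]
force: [-0.0, 0.2, -0.6]
grip_width: 0.0495
t 3.7 tcp [ 0.54  -0.084  0.124] F [-0.   0.2 -0.6] M [0.07 0.28 0.02] w 49.5 j [-0.22  0.19  2.06 -0.01  0.28  0.01] anv mm [   3.4 -107.    45.6]
rem cm [-0.4  -0.99 -0.45] deg [ 0.49 -0.15 -0.65]
rem cm [-0.4  -0.98 -0.39] deg [ 0.48 -0.16 -0.63]
```

View pics/w2.png

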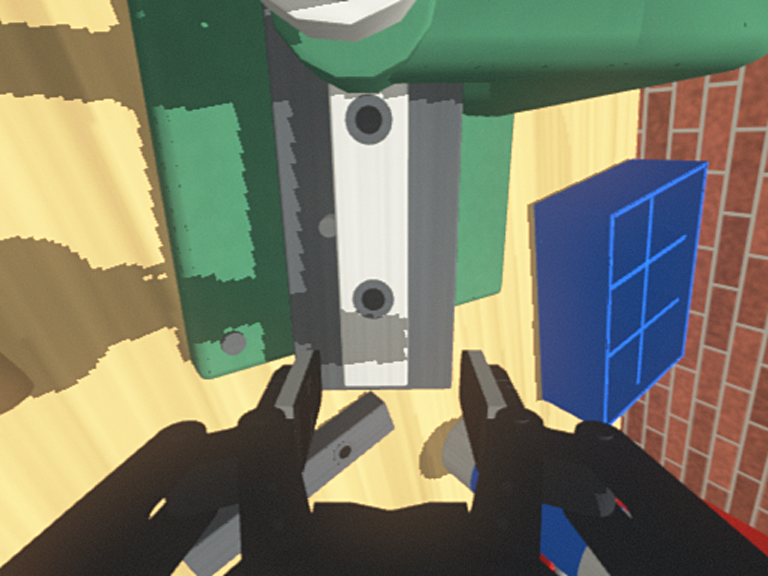

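```bash
cat > fit2.py <<'E'
from h import *
from scipy.optimize import least_squares
C=Cam('wrist')
A=np.array([[36,-145,0],[-40,-145,0],[13.5,-129.5,20],[-14.5,-129.5,20],[-18.5,-62,10]])/1e3
At=np.array([[451,387],[296,388],[408,384],[345,386],[327,226]])/1.5
def f(p):
    Rm=anvR(p[2]);o=np.array([p[0],p[1],p[3]])
    return np.r_[(C.proj(A@Rm.T+o)-At).ravel(),(p[3]-.085)*500]
s=least_squares(f,[.583,0.01,-.22,.085],loss='soft_l1');print(s.x,np.degrees(s.x[2]));print(np.round(f(s.x)[:-1].reshape(-1,2),1))
E
python3 fit2.py
```

```text
[ 0.582  0.019 -0.202  0.085] -11.56069215829
[[ 0.6  0.5]
 [ 0.6  1.6]
 [-0.3 -0.7]
 [-1.2 -1.3]
 [ 0.1  0.2]]
```

```bash
echo '[0.583,0.018,-0.206,0.0847]'>anv.json; python3 -c "
from h import *
st();plan(onT(-0.5,-96,14),6)"
```

```text
t 3.75 tcp [ 0.539 -0.084  0.124] F [ 0.1 -0.9  0.3] M [ 0.05  0.32 -0.05] w 50.0 j [-0.22  0.19  2.06 -0.01  0.28  0.01] anv mm [   4.8 -108.3   44.9]
rows 6 each [-0.09, -0.21, 0.51] [0.1, -0.03, -0.14] | total [-0.56 -1.26  3.08] [ 0.6 -0.2 -0.8]
```

```bash
python3 -m jog '[[5,-0.15,-0.35,0,0.15,0,-0.2],[5,-0.15,-0.35,0,0.15,0,-0.2],[5,-0.15,-0.3,0.5,0.15,-0.1,-0.2],[5,-0.1,-0.2,0.6,0.15,-0.1,-0.2],[5,0,0,0.6,0,0,0],[5,0,0,0.6,0,0,0],[5,0,0,0.6,0,0,0],[5,0,0,0,0,0,0]]' ; python3 -c "
from h import *
st();plan2(onT(-0.5,-96,3))
C,im=grab('wrist');crop(im,0,0,512,384,1.5,'pics/w3.png')
"
```

```text
t: 4.42
tool_pos: [0.5551, -0.0736, 0.0973]
orientation: [0.948, -0.098, 0.3, 0.031]
force: [0.5, 0.3, -0.2]
grip_width: 0.05
t 4.42 tcp [ 0.555 -0.074  0.097] F [ 0.5  0.3 -0.2] M [ 0.03  0.35 -0.03] w 50.0 j [-0.19  0.27  2.04 -0.03  0.22  0.04] anv mm [  0.2 -95.3  15.2]
rem cm [-0.07  0.07  1.22] deg [-0.02 -0.13  0.03]
```

View pics/w3.png

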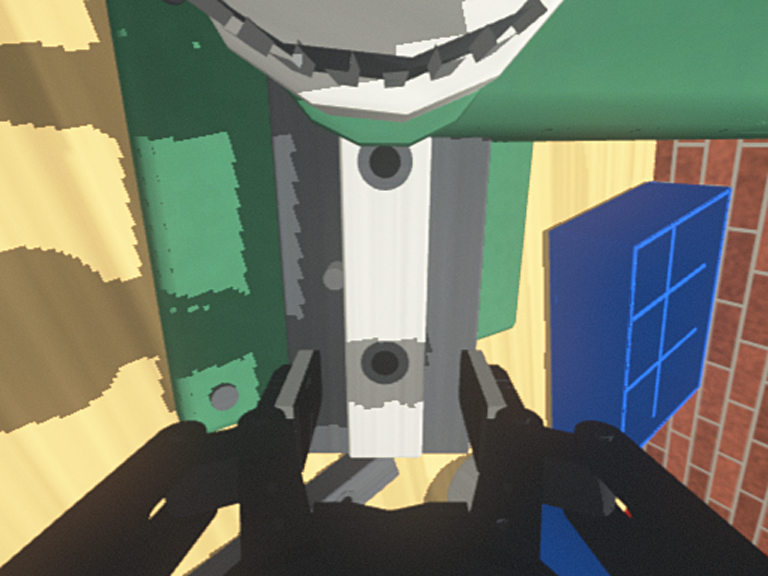

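```bash
python3 -m jog '[[5,-0.02,0.03,0.4,0,0,0],[5,-0.02,0.02,0.4,0,0,0],[5,0,0,0.4,0,0,0],[5,0,0,0.05,0,0,0],[3.5,0,0,0,0,0,0],[3.5,0,0,0,0,0,0],[2.4,0,0,0,0,0,0],[2.4,0,0,0,0,0,0]]' 40; python3 -c "
from h import *
st();plan2(onT(-0.5,-96,3))
C,im=grab('wrist');crop(im,0,0,512,384,1.5,'pics/w4.png')
"
```

```text
t: 5.13
tool_pos: [0.5619, -0.0758, 0.086]
orientation: [0.948, -0.098, 0.3, 0.031]
force: [0.1, -0.9, -1.8]
grip_width: 0.0271
t 5.13 tcp [ 0.562 -0.076  0.086] F [ 0.1 -0.9 -1.8] M [0.05 0.46 0.05] w 27.1 j [-0.2   0.31  2.02 -0.03  0.2   0.03] anv mm [ -0.5 -96.2   1.9]
rem cm [-0.   -0.02 -0.11] deg [-0.01 -0.09  0.03]
```

View pics/w4.png

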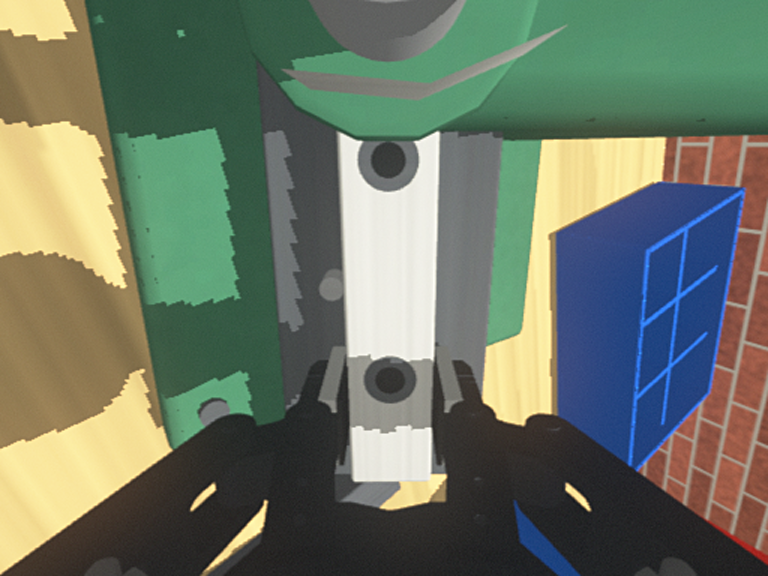

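```bash
python3 -m jog '[[2.4,0,0,0,0,0,0],[2.4,0,0,0,0,0,0],[2.4,0,0,-0.15,0,0,0],[2.4,0,0.3,0,0,0,0],[2.4,0,0.8,0,0,0,0],[2.4,0,0.8,0,0,0,0],[2.4,0,0.8,0,0,0,0],[2.4,0,0.8,0,0,0,0]]' 110; python3 -c "
from h import *
st()
"
```

```text
t: 5.85
tool_pos: [0.5533, -0.1095, 0.0873]
orientation: [0.949, -0.097, 0.3, 0.03]
force: [-0.0, 0.6, -1.9]
grip_width: 0.0261
t 5.85 tcp [ 0.553 -0.109  0.087] F [-0.   0.6 -1.9] M [0.02 0.45 0.01] w 26.1 j [-0.28  0.3   2.03  0.22  0.2  -0.28] anv mm [  -0.9 -130.8    3.9]
```

```bash
python3 -m jog '[[2.4,0,0.8,-0.1,0,0,0],[2.4,0,0.8,-0.2,0,0,0],[2.4,0,0.4,-1,0,0,0],[2.4,0,0,-2,0,0,0],[2.4,0,0,-3,0,0,0],[2.4,0,0,-4,0,0,0],[2.4,0,0,-4,0,0,0],[2.4,0,0,-2,0,0,0]]' 110; python3 - <<'E'
from h import *
st()
# tray from top and side masks
for n in('top','side'):
    C,im=grab(n);r=manip.silhouettes(n,'tray_in')
    m=r[0]['pixels'].astype(np.uint8);print(r[0]['score'])
    cs,_=cv2.findContours(m,cv2.RETR_EXTERNAL,cv2.CHAIN_APPROX_NONE);c=max(cs,key=cv2.contourArea)
    w=C.plane(c[:,0,:],0.02)[:,:2]
    rect=cv2.minAreaRect((w*1000).astype(np.float32));print(n,rect)
    np.save(n+'.npy',im)
crop(np.load('top.npy'),90,120,270,255,4,'pics/t2.png')
C,im=grab('wrist');crop(im,0,0,512,384,1.5,'pics/w5.png')
E
```

```text
t: 6.52
tool_pos: [0.4524, -0.1116, 0.2201]
orientation: [0.95, -0.098, 0.294, 0.03]
force: [0.3, -0.1, -1.7]
grip_width: 0.0259
t 6.52 tcp [ 0.452 -0.112  0.22 ] F [ 0.3 -0.1 -1.7] M [ 0.05  0.43 -0.02] w 25.9 j [-0.37 -0.16  2.15  0.17  0.57 -0.28] anv mm [  -5.4 -153.6  169.1]
0.68
top ((574.0772705078125, 355.0486755371094), (216.7744140625, 141.43511962890625), 2.974870443344116)
0.75
side ((558.2463989257812, 332.37799072265625), (239.50949096679688, 163.7689971923828), 2.0309414863586426)
```

View pics/t2.png

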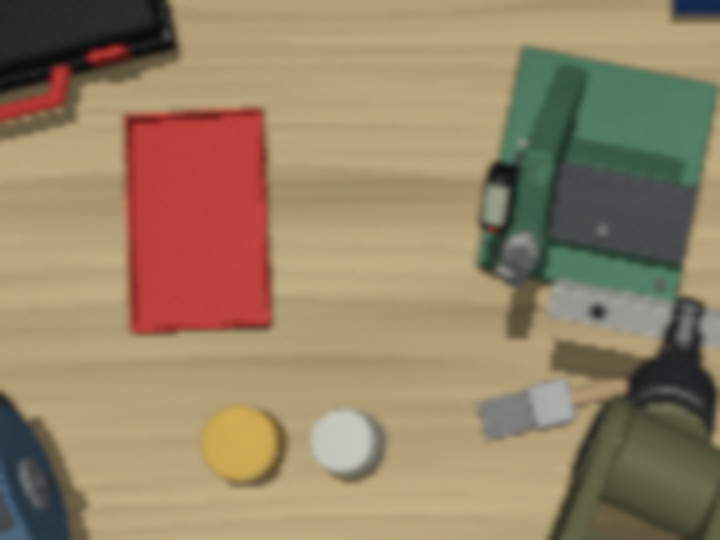

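View pics/w5.png

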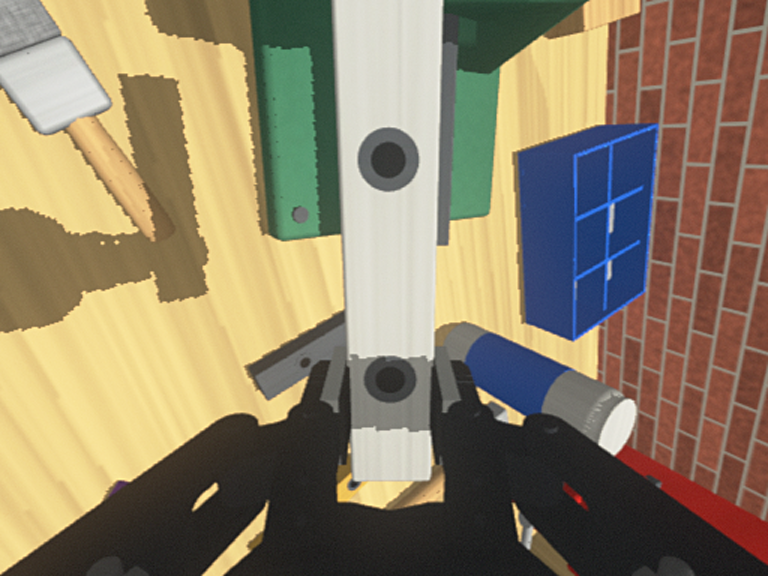

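```bash
cat >> h.py <<'E'
def down(x,y,z,az):
    a=np.radians(az);X=np.array([np.cos(a),np.sin(a),0]);Z=np.array([0,0,-1.])
    return H(np.c_[X,np.cross(Z,X),Z],[x,y,z])
E
python3 -c "
from h import *
plan(down(.42,0.04,.33,-45),8)"
```

```text
rows 8 each [-0.72, -1.62, -1.73] [-1.25, -4.15, 4.02] | total [  1.08 -14.19 -12.98] [-10.  -33.2  32.2]
```

```bash
python3 -m jog '[[2.4,-0.72,-1.62,-1.73,-1.25,-4.15,4.02],[2.4,-0.72,-1.62,-1.73,-1.25,-4.15,4.02],[2.4,-0.72,-1.62,-1.73,-1.25,-4.15,4.02],[2.4,-0.72,-1.62,-1.73,-1.25,-4.15,4.02],[2.4,-0.72,-1.62,-1.73,-1.25,-4.15,4.02],[2.4,-0.72,-1.62,-1.73,-1.25,-4.15,4.02],[2.4,-0.72,-1.62,-1.73,-1.25,-4.15,4.02],[2.4,-0.72,-1.62,-1.73,-1.25,-4.15,4.02]]' 110; python3 -c "
from h import *
st();plan(down(.531,.351,.2,-87.5));plan(down(.531,.351,.2,-87.5),13)"
```

```text
t: 7.43
tool_pos: [0.4195, 0.0418, 0.3166]
orientation: [0.922, -0.386, -0.017, 0.007]
force: [-0.5, -0.4, -3.3]
grip_width: 0.026
t 7.43 tcp [0.42  0.042 0.317] F [-0.5 -0.4 -3.3] M [-0.08  0.06 -0.03] w 26.0 j [ 0.01 -0.03  1.7   0.    1.51  0.8 ] anv mm [ -2.1 -10.1 284.5]
rows 9 each [-2.59, -2.7, 1.29] [0.22, 0.1, 4.68] | total [-13.89 -29.95  11.24] [ 2.   0.9 42.1]
rows 13 each [-1.82, -1.84, 0.89] [0.15, 0.07, 3.24] | total [-13.89 -29.95  11.24] [ 2.   0.9 42.1]
```

```bash
python3 -m jog '[[2.4,-2.59,-2.7,0.8,0.22,0.1,4.68],[2.4,-2.59,-2.7,0.8,0.22,0.1,4.68],[2.4,-2.59,-2.7,0.8,0.22,0.1,4.68],[2.4,-2.59,-2.7,1.29,0.22,0.1,4.68],[2.4,-2.59,-2.7,1.5,0.22,0.1,4.68],[2.4,-2.59,-2.7,1.5,0.22,0.1,4.68],[2.4,-2.59,-2.7,1.5,0.22,0.1,4.68],[2.4,-2.59,-2.7,1.5,0.22,0.1,4.68]]' 110; python3 -c "
from h import *
st();plan(down(.531,.351,.08,-87.5),7)"
```

```text
t: 8.1
tool_pos: [0.5143, 0.3293, 0.206]
orientation: [0.739, -0.674, -0.007, 0.007]
force: [0.8, 0.5, -1.6]
grip_width: 0.0259
t 8.1 tcp [0.514 0.329 0.206] F [ 0.8  0.5 -1.6] M [-0.01 -0.01 -0.  ] w 25.9 j [0.51 0.46 1.35 0.01 1.34 1.98] anv mm [-37.7 290.7 174.4]
rows 7 each [-0.29, -0.28, 1.8] [0.17, 0.01, 0.39] | total [-1.99 -2.12 12.56] [1.2 0.1 2.7]
```

```bash
python3 -m jog '[[2.4,-0.4,-0.4,1.0,0.17,0,0.5],[2.4,-0.4,-0.4,1.8,0.17,0,0.5],[2.4,-0.3,-0.3,1.8,0.17,0,0.5],[2.4,-0.3,-0.3,1.8,0.17,0,0.5],[2.4,-0.3,-0.3,1.8,0.17,0,0.4],[2.4,-0.2,-0.2,1.8,0.17,0,0.3],[2.4,-0.1,-0.2,1.8,0.17,0,0],[2.4,0,0,0.5,0,0,0]]' 110; python3 -c "
from h import *
st();plan2(down(.531,.351,.008,-87.5))
C,im=grab('wrist');crop(im,0,0,512,384,1.5,'pics/w6.png')
plan2(down(.531,.351,.008,-87.5))
C,im=grab('side');crop(im,150,120,270,210,6,'pics/s6.png')
"
```

```text
t: 8.77
tool_pos: [0.5292, 0.358, 0.0462]
orientation: [0.722, -0.692, -0.006, 0.014]
force: [-0.2, 0.5, -3.8]
grip_width: 0.0258
t 8.77 tcp [0.529 0.358 0.046] F [-0.2  0.5 -3.8] M [ 0.04  0.09 -0.02] w 25.8 j [0.54 0.7  1.38 0.   1.09 2.06] anv mm [-122.3  321.8   38.5]
rem cm [ 0.67 -0.27  3.82] deg [ 1.68 -0.64 -0.03]
rem cm [ 0.64 -0.31  3.8 ] deg [ 1.74 -0.67 -0.03]
```

View pics/w6.png

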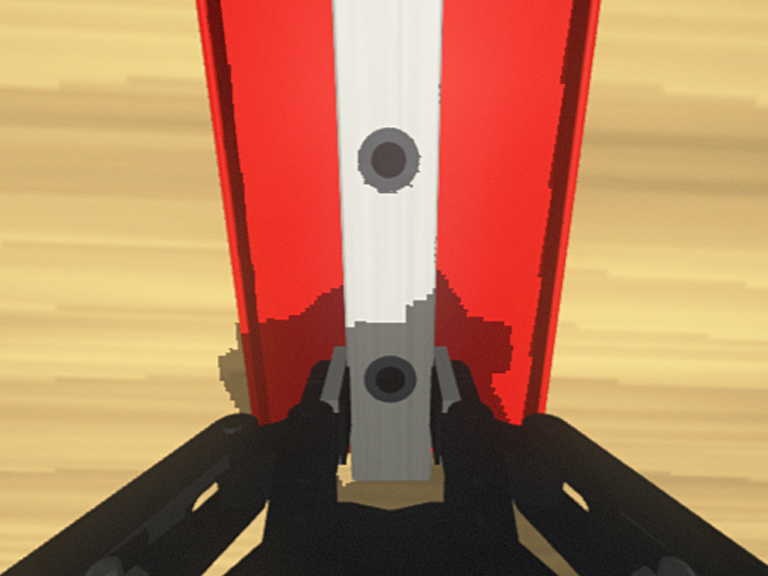

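View pics/s6.png

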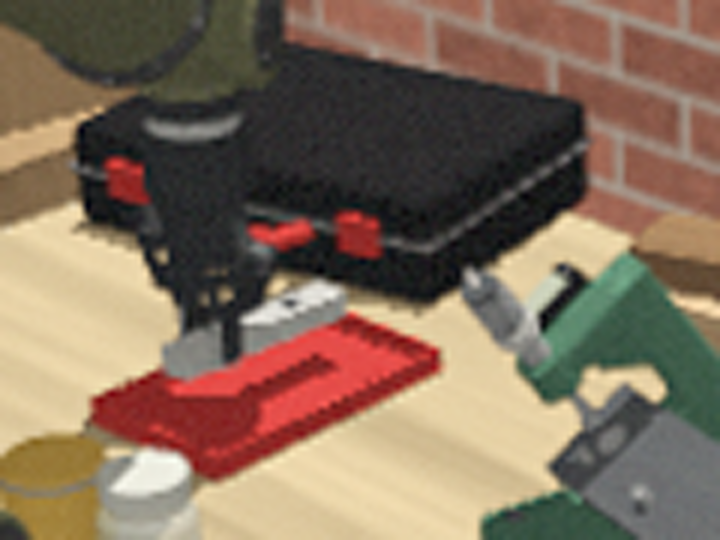

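```bash
python3 -c "
from h import *
C=Cam('wrist')
print(C.proj([[.4655,.35,.02],[.4655,.35,.0],[.4695,.35,.004],[.496,.358,.065],[.57,.4185,.02],[.57,.2875,.02]])*1.5)
print(C.plane(np.array([[350,455],[437,450],[240,300],[560,300]])/1.5,.02))
"
```

```text
[[401.263 456.094]
 [399.913 428.996]
 [400.566 427.615]
 [387.92  475.868]
 [242.716 238.528]
 [569.131 251.467]]
[[0.465 0.375 0.02 ]
 [0.47  0.333 0.02 ]
 [0.544 0.421 0.02 ]
 [0.549 0.288 0.02 ]]
```

```bash
python3 -m jog '[[2.4,0.1,-0.1,0.8,0.5,-0.2,0],[2.4,0.1,-0.1,0.8,0.5,-0.2,0],[2.4,0.1,0,0.8,0.4,-0.2,0],[2.4,0,0,0.7,0.3,-0.1,0],[2.4,0,0,0.4,0,0,0],[2.4,0,0,0.2,0,0,0],[2.4,0,0,0.1,0,0,0],[2.4,0,0,0,0,0,0]]' 110; python3 -c "
from h import *
st();plan2(down(.531,.354,.007,-87.5))
"
```

```text
t: 9.53
tool_pos: [0.5343, 0.3571, 0.0135]
orientation: [0.722, -0.692, 0.001, -0.005]
force: [-0.2, 0.5, -2.0]
grip_width: 0.026
t 9.53 tcp [0.534 0.357 0.014] F [-0.2  0.5 -2. ] M [-0.    0.09 -0.  ] w 26.0 j [0.53 0.74 1.41 0.   0.99 2.06] anv mm [-136.7  322.     8.8]
rem cm [0.3  0.35 0.65] deg [-0.48  0.35 -0.01]
```

```bash
python3 -m jog '[[2.4,0.1,0.1,0.15,-0.2,0.1,0],[2.4,0.1,0.1,0.15,-0.2,0.1,0],[2.4,0,0.05,0.15,0,0.1,0],[2.4,0,0,0.1,0,0,0],[2.4,0,0,0.1,0,0,0],[2.4,0,0,0.05,0,0,0],[2.4,0,0,0,0,0,0],[2.4,0,0,0,0,0,0]]' 110; python3 -c "
from h import *
st();plan2(down(.531,.354,.007,-87.5))
"
```

```text
t: 10.2
tool_pos: [0.5323, 0.3552, 0.0072]
orientation: [0.722, -0.692, 0.0, -0.001]
force: [0.8, -0.0, -2.2]
grip_width: 0.0258
t 10.2 tcp [0.532 0.355 0.007] F [ 0.8 -0.  -2.2] M [-0.05  0.08  0.01] w 25.8 j [0.53 0.75 1.41 0.   0.98 2.06] anv mm [-141.6  319.7    4.6]
rem cm [0.12 0.13 0.02] deg [-0.13  0.07 -0.01]
```

```bash
python3 -m jog '[[2.4,0,0,0.06,0,0,0],[2.4,0,0,0.06,0,0,0],[2.4,0,0,0.06,0,0,0],[2.4,0,0,0,0,0,0],[2.4,0,0,0,0,0,0],[2.4,0,0,0,0,0,0],[2.4,0,0,0,0,0,0],[2.4,0,0,0,0,0,0]]' 110; python3 -c "
from h import *
st();plan2(down(.531,.354,.007,-87.5))
C,im=grab('side');crop(im,150,120,270,210,6,'pics/s7.png')
"
```

```text
t: 10.87
tool_pos: [0.5324, 0.3553, 0.0054]
orientation: [0.722, -0.692, 0.0, -0.001]
force: [-0.7, -0.2, -2.2]
grip_width: 0.0258
t 10.87 tcp [0.532 0.355 0.005] F [-0.7 -0.2 -2.2] M [-0.03  0.14 -0.02] w 25.8 j [0.53 0.75 1.41 0.   0.98 2.06] anv mm [-142.6  319.8    3. ]
rem cm [ 0.12  0.14 -0.16] deg [-0.14  0.08 -0.  ]
```

View pics/s7.png

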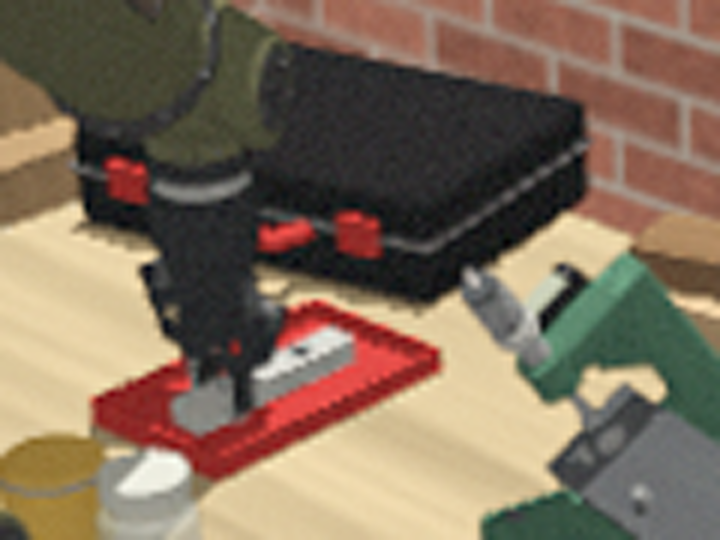

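```bash
python3 -m jog '[[2.4,0,0,0.07,0,0,0],[2.4,0,0,0.04,0,0,0],[2.4,0,0,0,0,0,0],[3,0,0,0,0,0,0],[4,0,0,0,0,0,0],[4.4,0,0,0,0,0,0],[4.4,0,0,-0.5,0,0,0],[4.4,0,0,-2,0,0,0]]' 110; python3 -c "
from h import *
st()
C,im=grab('wrist');crop(im,0,0,512,384,1.5,'pics/w8.png')
"
```

```text
t: 11.58
tool_pos: [0.5315, 0.3547, 0.0276]
orientation: [0.722, -0.692, -0.0, 0.0]
force: [-1.0, -0.1, -0.2]
grip_width: 0.0441
t 11.58 tcp [0.531 0.355 0.028] F [-1.  -0.1 -0.2] M [-0.01  0.05  0.01] w 44.1 j [ 0.53  0.72  1.41 -0.    1.02  2.06] anv mm [-130.5  319.1   21.7]
```

View pics/w8.png

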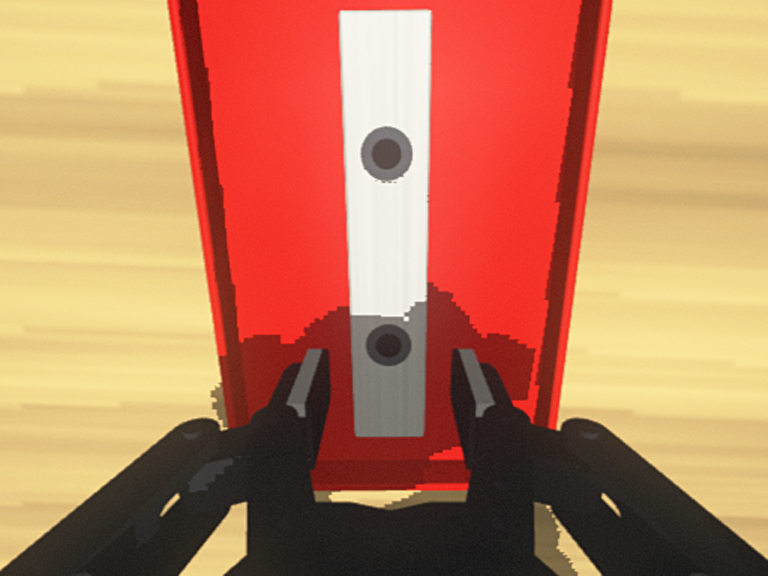

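```bash
python3 -c "
from h import *
T=Cam('top');a=T.plane([[180+578/4,100+340/4],[180+612/4,100+485/4]],.02);d=a[0]-a[1];print(a,a.mean(0),np.degrees(np.arctan2(d[1],d[0])),np.linalg.norm(d))
plan(down(.50,.30,.30,-60),8)
"
```

```text
[[ 0.527 -0.37   0.02 ]
 [ 0.385 -0.399  0.02 ]] [ 0.456 -0.384  0.02 ] 11.545533481481161 0.14482109645606248
rows 8 each [0.57, 0.57, -3.34] [-0.05, 0.01, -3.44] | total [  5.36   3.44 -26.7 ] [ -0.4   0.1 -27.5]
```

```bash
python3 -m jog '[[5,0,0,-3,0,0,0],[5,0,0,-4,0,0,0],[5,0,0,-4,0,0,0],[5,0,0,-4,0,0,0],[5,0,0,-4,0,0,-3],[5,0.6,0.6,-4,0,0,-5],[5,1,1,-3,0,0,-6],[5,2,1,-1,0,0,-6]]' 110; python3 -c "
from h import *
st();plan(down(.36,-.05,.30,-60))
plan(down(.417,-.392,.2,-78.5))
"
```

```text
t: 12.3
tool_pos: [0.5132, 0.3158, 0.3147]
orientation: [0.835, -0.55, 0.002, -0.003]
force: [1.0, -0.6, 0.0]
grip_width: 0.0501
t 12.3 tcp [0.513 0.316 0.315] F [ 1.  -0.6  0. ] M [-0.02 -0.01  0.02] w 50.1 j [0.49 0.37 1.24 0.   1.53 1.66] anv mm [ 26.1 277.2 262.6]
rows 10 each [2.6, 2.99, 0.13] [-0.04, 0.0, -0.68] | total [27.59 28.5   1.23] [-0.4  0.  -6.8]
rows 18 each [3.59, 1.71, 0.63] [-0.02, 0.01, 0.65] | total [61.28 36.81 11.13] [-0.4  0.1 11.7]
```

```bash
python3 -m jog '[[5,2.6,2.99,0.1,0,0,-0.68],[5,2.6,2.99,0.1,0,0,-0.68],[5,2.6,2.99,0.1,0,0,-0.68],[5,2.6,2.99,0.1,0,0,-0.68],[5,2.6,2.99,0.1,0,0,-0.68],[5,2.6,2.99,0.1,0,0,-0.68],[5,2.6,2.99,0.1,0,0,-0.68],[5,2.6,2.99,0.1,0,0,-0.68]]' 110; python3 -c "
from h import *
st();plan(down(.40,-.39,.2,-78.5))
"
```

```text
t: 12.97
tool_pos: [0.3842, 0.0159, 0.3094]
orientation: [0.865, -0.502, 0.008, -0.01]
force: [1.4, -0.1, 0.2]
grip_width: 0.0498
t 12.97 tcp [0.384 0.016 0.309] F [ 1.4 -0.1  0.2] M [ 0.02 -0.02  0.  ] w 49.8 j [-0.06 -0.15  1.83  0.01  1.44  0.99] anv mm [-30.2 -42.7 295.4]
rows 11 each [3.5, 1.23, 0.98] [-0.13, -0.0, 1.66] | total [35.99 19.03 10.61] [-1.5 -0.  18.2]
```

```bash
python3 -m jog '[[5,3.5,1.23,0.98,-0.13,0,1.66],[5,3.5,1.23,0.98,-0.13,0,1.66],[5,3.5,1.23,0.98,-0.13,0,1.66],[5,3.5,1.23,0.98,-0.13,0,1.66],[5,3.5,1.23,0.98,-0.13,0,1.66],[5,3.5,1.23,0.98,-0.13,0,1.66],[5,3.5,1.23,0.98,-0.13,0,1.66],[5,3.5,1.23,0.98,-0.13,0,1.66]]' 110; python3 -c "
from h import *
st();plan(down(.40,-.39,.17,-78.5),7)
"
```

```text
t: 13.63
tool_pos: [0.4053, -0.2945, 0.2353]
orientation: [0.798, -0.602, 0.012, -0.006]
force: [1.0, 0.0, 0.3]
grip_width: 0.0497
t 13.63 tcp [ 0.405 -0.294  0.235] F [1.  0.  0.3] M [ 0.06 -0.05  0.  ] w 49.7 j [-0.71  0.17  1.67  0.01  1.28  0.58] anv mm [  -3.8 -342.2  186.5]
rows 7 each [1.3, 0.42, 0.94] [-0.19, -0.09, 0.64] | total [8.96 3.29 6.57] [-1.4 -0.6  4.5]
```

```bash
python3 -m jog '[[5,1.5,0.5,0.9,-0.2,-0.1,0.7],[5,1.5,0.5,0.9,-0.2,-0.1,0.7],[5,1.5,0.5,0.9,-0.2,-0.1,0.7],[5,1.3,0.4,0.9,-0.2,-0.1,0.7],[5,1.3,0.4,0.9,-0.2,-0.1,0.7],[5,1,0.4,0.9,-0.2,-0.1,0.7],[5,0.8,0.4,0.9,-0.2,0,0.4],[5,0,0,0,0,0,0]]' 110; python3 -c "
from h import *
st()
C,im=grab('wrist');crop(im,0,0,512,384,1.5,'pics/w9.png')
r=manip.silhouettes('wrist','jaw_brass')
for d in r:
    m=d['pixels'];cs,_=cv2.findContours(m.astype(np.uint8),cv2.RETR_EXTERNAL,cv2.CHAIN_APPROX_NONE);c=max(cs,key=cv2.contourArea)
    w=C.plane(c[:,0,:],0.02)[:,:2];rc=cv2.minAreaRect((w*1000).astype(np.float32));print(d['score'],d['extent'],rc, im[m].mean(0))
"
```

```text
t: 14.3
tool_pos: [0.3945, -0.4008, 0.1694]
orientation: [0.769, -0.639, 0.001, 0.001]
force: [-0.1, 0.4, 0.3]
grip_width: 0.0498
t 14.3 tcp [ 0.394 -0.401  0.169] F [-0.1  0.4  0.3] M [ 0.   -0.01  0.  ] w 49.8 j [-0.86  0.38  1.56 -0.    1.2   0.53] anv mm [ -32.4 -448.5  126.1]
0.78 [295.5, 205.9, 401.3, 311.1] ((342.0420837402344, -531.7947387695312), (37.497802734375, 79.58055114746094), 61.618141174316406) [ 53.851  77.19  140.464]
0.75 [232.1, 22.1, 265.7, 185.0] ((459.3561706542969, -379.9705810546875), (149.13600158691406, 29.14250946044922), 12.90251636505127) [206.093 167.106  79.046]
0.6 [113.6, 193.8, 179.7, 275.7] ((301.97698974609375, -293.28009033203125), (95.52608489990234, 38.23137664794922), 38.507179260253906) [72.612 42.732 79.073]
```

View pics/w9.png

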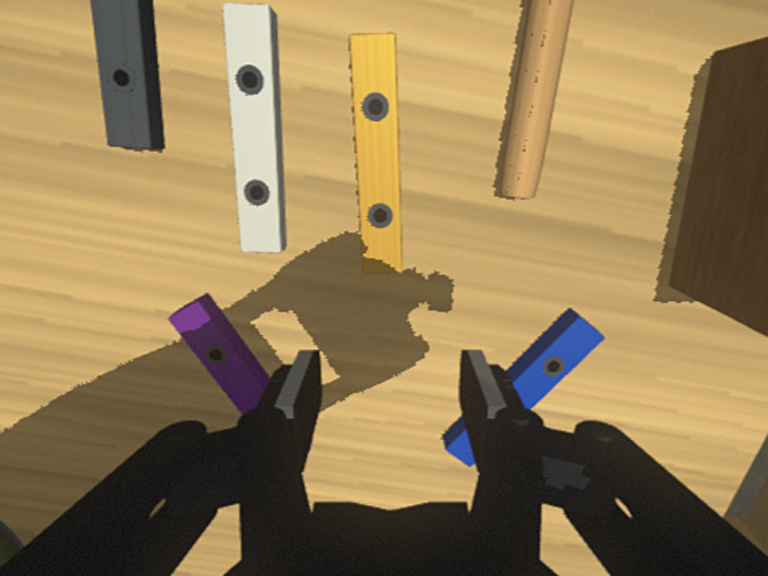

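```bash
python3 -c "
from h import *
st();plan(down(.4188,-.3893,.04,-77.1),8)
"
```

```text
t 14.4 tcp [ 0.395 -0.4    0.171] F [0.4 0.5 0.1] M [-0.    0.01  0.01] w 50.0 j [-0.86  0.38  1.56 -0.    1.2   0.53] anv mm [ -31.  -447.6  127.2]
rows 8 each [-0.08, -0.31, 1.64] [-0.01, -0.04, -0.28] | total [-0.69 -2.5  13.11] [-0.1 -0.3 -2.3]
```

```bash
python3 -m jog '[[5,-0.1,-0.4,1.8,0,0,-0.3],[5,-0.1,-0.4,1.8,0,0,-0.3],[5,-0.1,-0.4,1.8,0,0,-0.3],[5,-0.1,-0.4,1.8,0,0,-0.3],[5,-0.1,-0.3,1.8,0,0,-0.3],[5,-0.1,-0.3,1.8,0,0,-0.3],[5,-0.1,-0.2,1.6,0,0,-0.3],[5,0,0,0,0,0,0]]' 110; python3 -c "
from h import *
st()
C,im=grab('wrist');crop(im,0,0,512,384,1.5,'pics/w10.png')
plan2(down(.4188,-.3893,.003,-77.1))
"
```

```text
t: 15.07
tool_pos: [0.4236, -0.3864, 0.0517]
orientation: [0.784, -0.621, 0.01, 0.002]
force: [-0.7, -0.3, -0.3]
grip_width: 0.0503
t 15.07 tcp [ 0.424 -0.386  0.052] F [-0.7 -0.3 -0.3] M [ 0.   -0.    0.02] w 50.3 j [-0.8   0.55  1.62 -0.    0.95  0.54] anv mm [ -78.9 -428.4   15. ]
rem cm [0.01 0.61 5.04] deg [-0.58 -1.13  0.34]
```

View pics/w10.png

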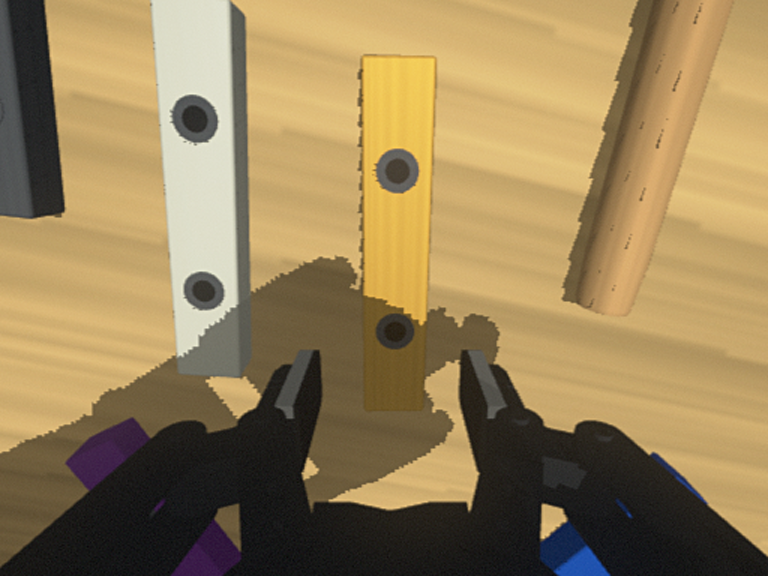

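```bash
python3 -m jog '[[5,0.02,0.15,0.9,-0.1,-0.3,0.1],[5,0.02,0.15,0.9,-0.1,-0.3,0.1],[5,0.02,0.15,0.9,-0.1,-0.3,0.1],[5,0.02,0.1,0.9,-0.1,-0.3,0.1],[5,0.02,0.1,0.6,-0.1,0,0],[5,0,0,0.4,0,0,0],[5,0,0,0.2,0,0,0],[5,0,0,0,0,0,0]]' 110; python3 -c "
from h import *
st()
plan2(down(.4188,-.3893,.003,-77.1))
"
```

```text
t: 15.78
tool_pos: [0.4191, -0.3915, 0.0055]
orientation: [0.781, -0.624, 0.002, -0.001]
force: [-0.2, 0.1, 0.4]
grip_width: 0.0501
t 15.78 tcp [ 0.419 -0.392  0.006] F [-0.2  0.1  0.4] M [ 0.03 -0.01  0.07] w 50.1 j [-0.82  0.63  1.62  0.    0.89  0.53] anv mm [-108.2 -434.4  -20.9]
rem cm [-0.22 -0.02  0.25] deg [-0.23 -0.11 -0.12]
```

```bash
python3 -m jog '[[5,-0.15,0,0.15,-0.2,-0.1,0],[5,0,0,0.1,0,0,0],[3.4,0,0,0,0,0,0],[3.4,0,0,0,0,0,0],[2.4,0,0,0,0,0,0],[2.4,0,0,0,0,0,0],[2.4,0,0,0,0,0,0],[2.4,0,0,0,0,0,0]]' 60; python3 -c "
from h import *
st()
plan2(down(.4188,-.3893,.003,-77.1))
C,im=grab('wrist');crop(im,0,0,512,384,1.5,'pics/w11.png')
"
```

```text
t: 16.45
tool_pos: [0.4192, -0.3901, 0.0038]
orientation: [0.781, -0.624, 0.001, 0.0]
force: [0.1, 0.1, -0.5]
grip_width: 0.0264
t 16.45 tcp [ 0.419 -0.39   0.004] F [ 0.1  0.1 -0.5] M [-0.09  0.01 -0.07] w 26.4 j [-0.81  0.63  1.62  0.    0.88  0.53] anv mm [-109.4 -433.   -22.2]
rem cm [-0.08  0.02  0.08] deg [-0.05 -0.07 -0.12]
```

View pics/w11.png

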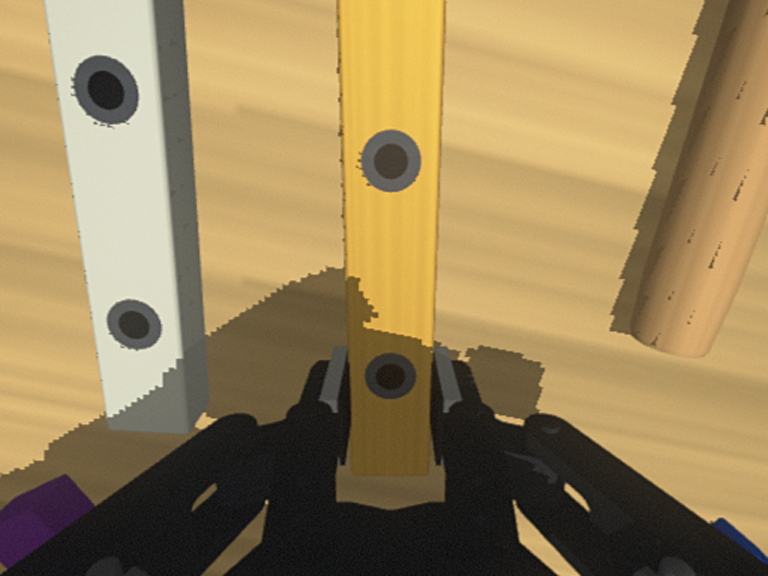

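```bash
python3 -m jog '[[2.4,0,0,0,0,0,0],[2.4,0,0,0,0,0,0],[2.4,0,0,-0.5,0,0,0],[2.4,0,0,-1.5,0,0,0],[2.4,0,0,-3,0,0,0],[2.4,0,0,-4,0,0,0],[2.4,0,0,-4,0,0,0],[2.4,0,0,-4,0,0,0]]' 120; python3 -c "
from h import *
st()
plan(onT(1.5,-150,130))
C,im=grab('wrist');crop(im,0,0,512,384,1.5,'pics/w12.png')
T=Cam('top');print(T.plane([[307,153],[310,150]],0))
"
```

```text
t: 17.17
tool_pos: [0.4146, -0.3856, 0.1689]
orientation: [0.782, -0.624, -0.012, -0.001]
force: [0.8, -1.2, -5.9]
grip_width: 0.0257
t 17.17 tcp [ 0.415 -0.386  0.169] F [ 0.8 -1.2 -5.9] M [-0.14  0.18  0.04] w 25.7 j [-0.81  0.41  1.53 -0.    1.23  0.53] anv mm [ -19.1 -429.5  116.2]
rows 11 each [-1.44, -2.24, -0.49] [1.81, 2.96, -5.76] | total [-25.08 -12.43  -1.96] [ 20.   32.5 -63.3]
[[ 0.659 -0.307  0.   ]
 [ 0.671 -0.319  0.   ]]
```

View pics/w12.png

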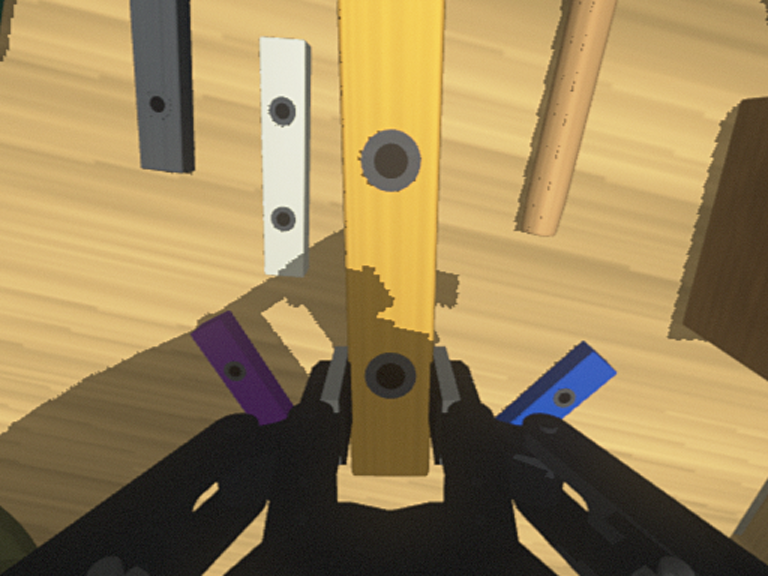

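```bash
python3 -m jog '[[2.4,-1.44,-2.24,-0.6,1.81,2.96,-5.76],[2.4,-1.44,-2.24,-0.6,1.81,2.96,-5.76],[2.4,-1.44,-2.24,-0.6,1.81,2.96,-5.76],[2.4,-1.44,-2.24,-0.6,1.81,2.96,-5.76],[2.4,-1.44,-2.24,-0.6,1.81,2.96,-5.76],[2.4,-1.44,-2.24,-0.6,1.81,2.96,-5.76],[2.4,-1.44,-2.24,-0.6,1.81,2.96,-5.76],[2.4,-1.44,-2.24,-0.6,1.81,2.96,-5.76]]' 120; python3 -c "
from h import *
st()
plan(onT(1.5,-155,100))
plan(onT(1.5,-155,100),8)
"
```

```text
t: 17.88
tool_pos: [0.4945, -0.1902, 0.2165]
orientation: [0.941, -0.239, 0.236, 0.03]
force: [1.5, -0.3, -5.7]
grip_width: 0.0261
t 17.88 tcp [ 0.494 -0.19   0.216] F [ 1.5 -0.3 -5.7] M [ 0.06  0.62 -0.03] w 26.1 j [-0.45  0.04  1.93  0.06  0.69  0.01] anv mm [  39.5 -221.9  133.2]
rows 3 each [-1.56, -2.05, 1.08] [1.84, 2.39, -5.09] | total [-5.06 -5.82  3.27] [  5.5   7.2 -15.3]
rows 8 each [-0.57, -0.78, 0.41] [0.69, 0.9, -1.91] | total [-5.06 -5.82  3.27] [  5.5   7.2 -15.3]
```

```bash
python3 -m jog '[[2.4,-0.8,-1,0.4,0.8,1,-2.2],[2.4,-0.8,-1,0.4,0.8,1,-2.2],[2.4,-0.8,-1,0.4,0.8,1,-2.2],[2.4,-0.7,-0.9,0.4,0.8,1,-2.2],[2.4,-0.6,-0.8,0.5,0.8,1,-2.2],[2.4,-0.5,-0.7,0.5,0.7,1,-2.2],[2.4,-0.4,-0.4,0.5,0.7,1,-2],[2.4,0,0,0,0,0,0]]' 120; python3 -c "
from h import *
st()
plan(onT(1.5,-152,40),8)
"
```

```text
t: 18.55
tool_pos: [0.4879, -0.1152, 0.1634]
orientation: [0.951, -0.084, 0.297, 0.03]
force: [-0.4, -0.1, -6.2]
grip_width: 0.0259
t 18.55 tcp [ 0.488 -0.115  0.163] F [-0.4 -0.1 -6.2] M [-0.03  0.88 -0.05] w 25.9 j [-0.35  0.02  2.13  0.24  0.4  -0.36] anv mm [  -8.8 -149.8  102.2]
rows 8 each [0.13, 0.03, 0.78] [-0.06, 0.03, 0.19] | total [1.05 0.3  6.22] [-0.5  0.2  1.5]
```

```bash
python3 -m jog '[[2.4,0.2,0.05,0.9,-0.1,0,0.3],[2.4,0.2,0.05,0.9,-0.1,0,0.3],[2.4,0.2,0.05,0.9,-0.1,0,0.3],[2.4,0.2,0.05,0.9,-0.1,0,0.2],[2.4,0.2,0,0.9,0,0,0.2],[2.4,0.1,0,0.9,0,0,0.1],[2.4,0.1,0,0.8,0,0,0],[2.4,0,0,0,0,0,0]]' 120; python3 -c "
from h import *
st()
plan2(onT(3,-150,12))
C,im=grab('wrist');crop(im,0,0,512,384,1.5,'pics/w13.png')
C,im=grab('side');crop(im,200,140,320,240,6,'pics/s13.png')
"
```

```text
t: 19.22
tool_pos: [0.5323, -0.1272, 0.1179]
orientation: [0.95, -0.102, 0.293, 0.029]
force: [0.5, 0.3, -6.0]
grip_width: 0.026
t 19.22 tcp [ 0.532 -0.127  0.118] F [ 0.5  0.3 -6. ] M [-0.04  0.85  0.07] w 26.0 j [-0.33  0.21  2.05  0.25  0.3  -0.34] anv mm [   2.7 -152.6   38.6]
rem cm [ 0.06 -0.26  2.66] deg [ 0.    0.72 -0.4 ]
```

View pics/w13.png

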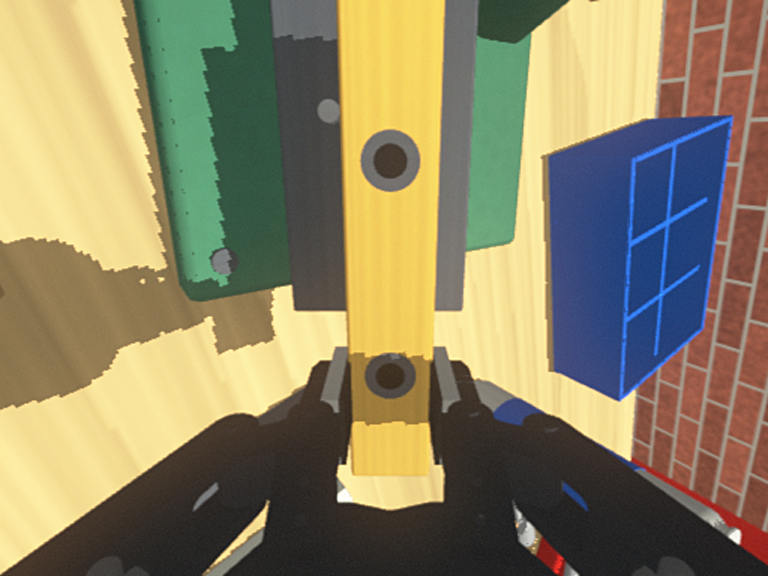

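View pics/s13.png

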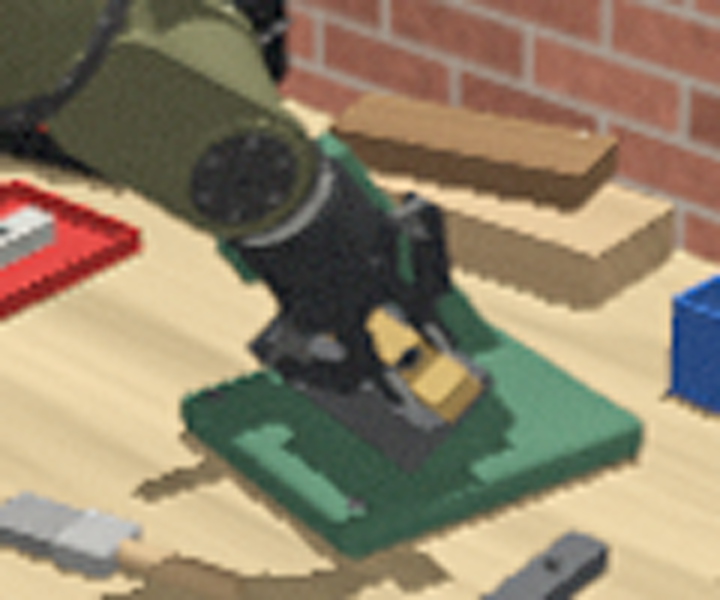

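```bash
python3 -m jog '[[2.4,0,-0.05,0.6,0,0.2,-0.15],[2.4,0,-0.05,0.6,0,0.2,-0.15],[2.4,0,-0.05,0.6,0,0.2,-0.1],[2.4,0,-0.05,0.5,0,0.1,0],[2.4,0,0,0.4,0,0,0],[2.4,0,0,0.3,0,0,0],[2.4,0,0,0.2,0,0,0],[2.4,0,0,0,0,0,0]]' 120; python3 -c "
from h import *
st()
plan2(onT(2,-150,4))
"
```

```text
t: 19.98
tool_pos: [0.5519, -0.1291, 0.0909]
orientation: [0.948, -0.098, 0.3, 0.031]
force: [-0.7, 0.3, -4.1]
grip_width: 0.0256
t 19.98 tcp [ 0.552 -0.129  0.091] F [-0.7  0.3 -4.1] M [-0.02  0.78 -0.05] w 25.6 j [-0.32  0.3   2.02  0.31  0.22 -0.4 ] anv mm [   3.2 -150.3    5.3]
rem cm [-0.12 -0.03  0.13] deg [ 0.02 -0.16  0.04]
```

```bash
python3 -m jog '[[2.4,-0.02,-0.5,0,0,0,0],[2.4,-0.02,-0.8,0,0,0,0],[2.4,-0.02,-0.8,0,0,0,0],[2.4,0,-0.8,0,0,0,0],[2.4,0,-0.8,0,0,0,0],[2.4,0,-0.6,0,0,0,0],[2.4,0,-0.3,0,0,0,0],[2.4,0,0,0,0,0,0]]' 120; python3 -c "
from h import *
st()
plan2(onT(1,-96,4))
C,im=grab('wrist');crop(im,0,0,512,384,1.5,'pics/w14.png')
"
```

```text
t: 20.65
tool_pos: [0.5615, -0.0829, 0.0918]
orientation: [0.948, -0.099, 0.301, 0.032]
force: [0.5, -0.2, -6.1]
grip_width: 0.0255
t 20.65 tcp [ 0.561 -0.083  0.092] F [ 0.5 -0.2 -6.1] M [-0.12  0.84 -0.02] w 25.5 j [-0.21  0.3   2.02  0.01  0.21 -0.01] anv mm [   3.7 -103.2    6. ]
rem cm [-0.27 -0.72  0.2 ] deg [ 0.08 -0.26 -0.05]
```

View pics/w14.png

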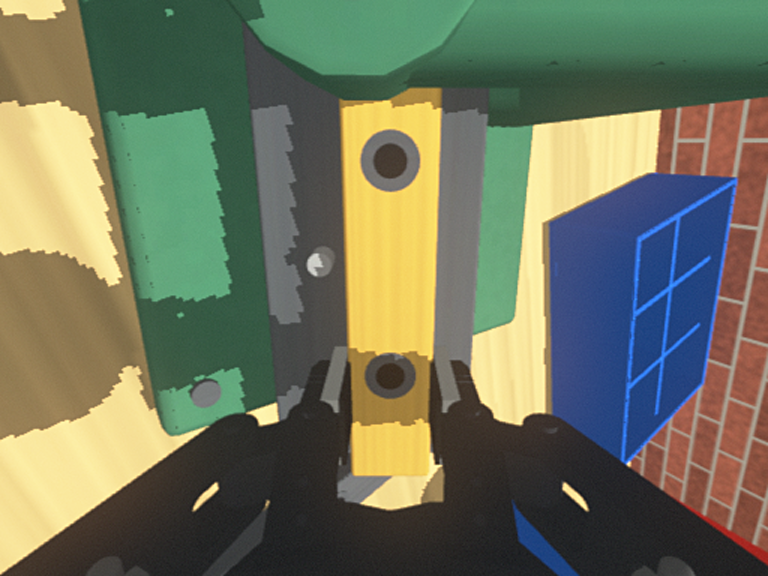

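```bash
python3 -m jog '[[2.4,0,-0.25,0,0,-0.1,0],[2.4,-0.05,-0.2,0.05,0,-0.1,0],[2.4,-0.05,-0.15,0.05,0,0,0],[2.4,0,0,0.05,0,0,0],[2.4,0,0,0.05,0,0,0],[2.4,0,0,0.03,0,0,0],[2.4,0,0,0,0,0,0],[2.4,0,0,0,0,0,0]]' 120; python3 -c "
from h import *
st()
A=anv();print('F in anvil',A[:3,:3].T@(manip.get_obs()['force']-np.array([0,0,-6.])))
"
```

```text
t: 21.37
tool_pos: [0.5624, -0.0774, 0.0907]
orientation: [0.948, -0.099, 0.3, 0.032]
force: [-0.5, 0.1, -5.9]
grip_width: 0.0256
t 21.37 tcp [ 0.562 -0.077  0.091] F [-0.5  0.1 -5.9] M [0.16 0.82 0.21] w 25.6 j [-0.2   0.3   2.02 -0.03  0.21  0.04] anv mm [  2.9 -97.6   5.3]
F in anvil [-0.341 -0.046  0.337]
```

```bash
python3 -m jog '[[2.4,0,0,0.1,0,0,0],[2.4,0,0,0.1,0,0,0],[2.4,0,-0.05,0.1,0,0,0],[2.4,0,-0.1,0,0,0,0],[2.4,0,-0.1,0,0,0,0],[2.4,0,-0.1,0,0,0,0],[2.4,0,-0.1,0,0,0,0],[2.4,0,0,0,0,0,0]]' 120; python3 -c "
from h import *
st()
A=anv();print('F in anvil',A[:3,:3].T@(manip.get_obs()['force']-np.array([0,0,-6.])))
"
```

```text
t: 22.03
tool_pos: [0.5633, -0.0747, 0.0909]
orientation: [0.948, -0.1, 0.299, 0.033]
force: [-1.8, -2.3, -4.3]
grip_width: 0.0259
t 22.03 tcp [ 0.563 -0.075  0.091] F [-1.8 -2.3 -4.3] M [-0.21  0.87 -0.12] w 25.9 j [-0.19  0.3   2.02 -0.06  0.21  0.08] anv mm [  3.3 -94.7   5.3]
F in anvil [-0.082 -2.642  2.146]
```

```bash
python3 -m jog '[[2.4,0,-0.1,0,0,0,0],[2.4,0,-0.1,0,0,0,0],[2.4,0,-0.1,0,0,0,0],[2.4,-0.1,-0.05,0,0,0,0],[2.4,-0.1,0,0,0,0,0],[2.4,-0.1,0,0,0,0,0],[2.4,-0.1,0,0,0,0,0],[2.4,0,0,0,0,0,0]]' 120; python3 -c "
from h import *
st()
A=anv();print('F in anvil',A[:3,:3].T@(manip.get_obs()['force']-np.array([0,0,-6.])))
C,im=grab('wrist');crop(im,0,0,512,384,1.5,'pics/w15.png')
"
```

```text
t: 22.7
tool_pos: [0.5619, -0.0745, 0.0899]
orientation: [0.947, -0.103, 0.301, 0.034]
force: [-1.7, -2.1, -1.4]
grip_width: 0.0255
t 22.7 tcp [ 0.562 -0.075  0.09 ] F [-1.7 -2.1 -1.4] M [-0.11  0.76 -0.14] w 25.5 j [-0.19  0.3   2.02 -0.1   0.2   0.12] anv mm [  1.5 -94.9   5.2]
F in anvil [ 1.63  -2.387  4.466]
```

View pics/w15.png

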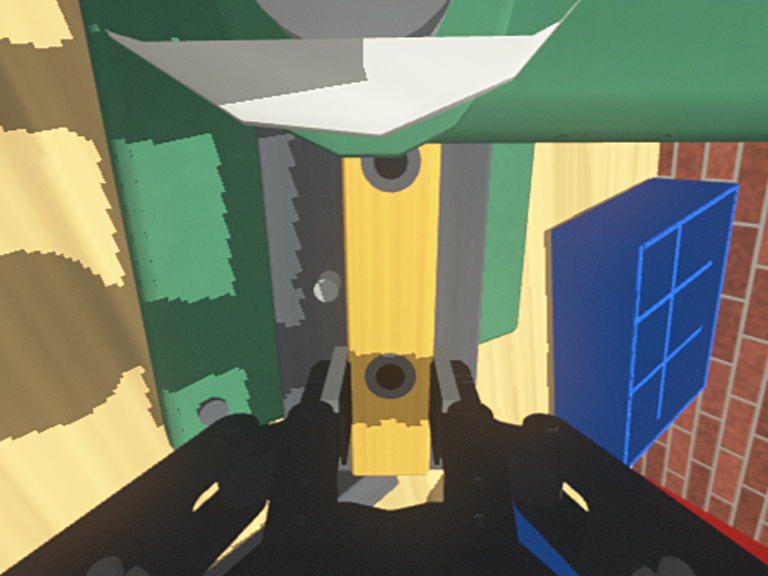

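```bash
python3 -c "
from h import *
plan2(onT(-0.5,-95,5))"; python3 -m jog '[[2.4,-0.1,0,0,0,0,-0.3],[2.4,-0.1,0,0,0,0,-0.3],[2.4,-0.1,0,0,0,0,-0.3],[2.4,-0.1,0,0,0,0,0],[2.4,-0.1,0,0,0,0,0],[2.4,0,-0.05,0,0,0,0],[2.4,0,0,0,0,0,0],[2.4,0,0,0,0,0,0]]' 120; python3 -c "
from h import *
st();plan2(onT(-0.5,-95,5))
A=anv();print('F in anvil',A[:3,:3].T@(manip.get_obs()['force']-np.array([0,0,-6.])))
C,im=grab('wrist');crop(im,0,0,512,384,1.5,'pics/w16.png')
"
```

```text
rem cm [-0.2   0.01  0.02] deg [ 0.5  -0.27 -0.43]
t: 23.42
tool_pos: [0.5595, -0.0739, 0.0885]
orientation: [0.947, -0.096, 0.304, 0.037]
force: [0.9, -1.7, -1.0]
grip_width: 0.0256
t 23.42 tcp [ 0.559 -0.074  0.089] F [ 0.9 -1.7 -1. ] M [ 0.16  0.19 -0.28] w 25.6 j [-0.19  0.3   2.03 -0.1   0.19  0.11] anv mm [ -1.3 -94.8   5.6]
rem cm [0.08 0.02 0.06] deg [ 0.52 -0.61  0.43]
F in anvil [ 3.889 -1.48   3.358]
```

View pics/w16.png

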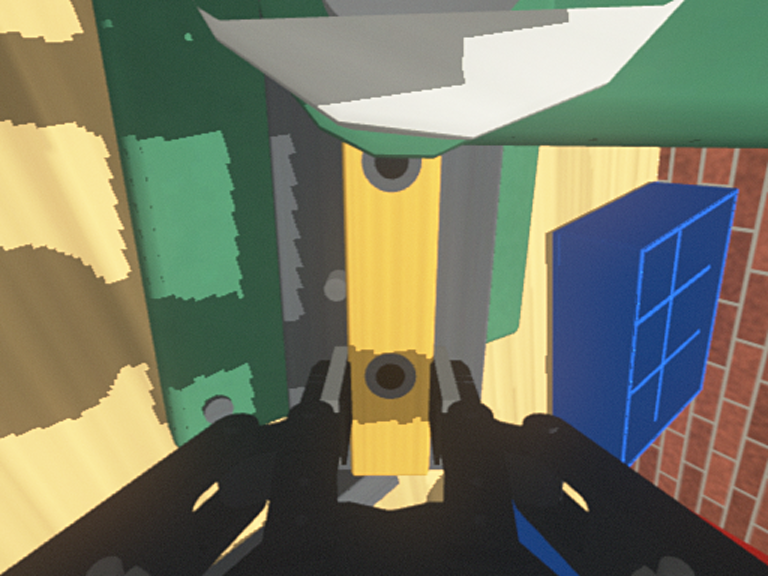

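```bash
python3 -m jog '[[2.4,0,0,0.05,0.3,-0.3,0.2],[2.4,-0.03,-0.03,0.05,0.2,-0.3,0.2],[2.4,-0.05,-0.05,0.05,0,0,0],[2.4,0,0,0.05,0,0,0],[2.4,0,0,0,0,0,0],[2.4,0,0,0,0,0,0],[2.4,0,0,0,0,0,0],[2.4,0,0,0,0,0,0]]' 20; python3 -c "
from h import *
st();plan2(onT(-0.5,-95,5))
A=anv();print('F in anvil',A[:3,:3].T@(manip.get_obs()['force']-np.array([0,0,-6.])))
"
```

```text
t: 24.13
tool_pos: [0.5594, -0.0739, 0.0879]
orientation: [0.949, -0.097, 0.299, 0.032]
force: [1.4, -2.9, -1.8]
grip_width: 0.0259
t 24.13 tcp [ 0.559 -0.074  0.088] F [ 1.4 -2.9 -1.8] M [-0.25  0.13 -0.49] w 25.9 j [-0.19  0.3   2.03 -0.04  0.2   0.05] anv mm [ -1.6 -94.8   5.1]
rem cm [0.11 0.03 0.01] deg [ 0.05 -0.04  0.16]
F in anvil [ 4.056 -2.518  2.315]
```

Now release.

```bash
python3 -m jog '[[2.8,0,0,0,0,0,0],[3.1,0,0,0,0,0,0],[3.6,0,0,0,0,0,0],[4.2,0,0,0,0,0,0],[4.6,0,0,-0.3,0,0,0],[4.8,0,0,-1,0,0,0],[5,0,0,-1.5,0,0,0],[5,0,0,-1.5,0,0,0]]' 20; python3 -c "
from h import *
st()
C,im=grab('wrist');crop(im,0,0,512,384,1.5,'pics/w17.png')
C,im=grab('side');crop(im,200,140,320,240,6,'pics/s17.png')
"
```

```text
t: 24.8
tool_pos: [0.5339, -0.0676, 0.1216]
orientation: [0.95, -0.096, 0.297, 0.031]
force: [-0.2, -0.3, 0.3]
grip_width: 0.0499
t 24.8 tcp [ 0.534 -0.068  0.122] F [-0.2 -0.3  0.3] M [ 0.05  0.3  -0.05] w 49.9 j [-0.19  0.18  2.07 -0.03  0.28  0.04] anv mm [ -3.9 -93.9  47.8]
```

View pics/w17.png

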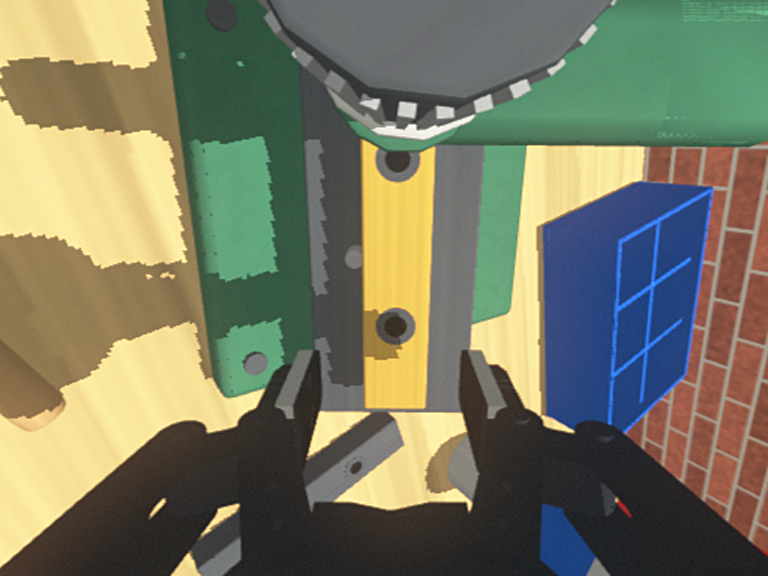

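View pics/s17.png

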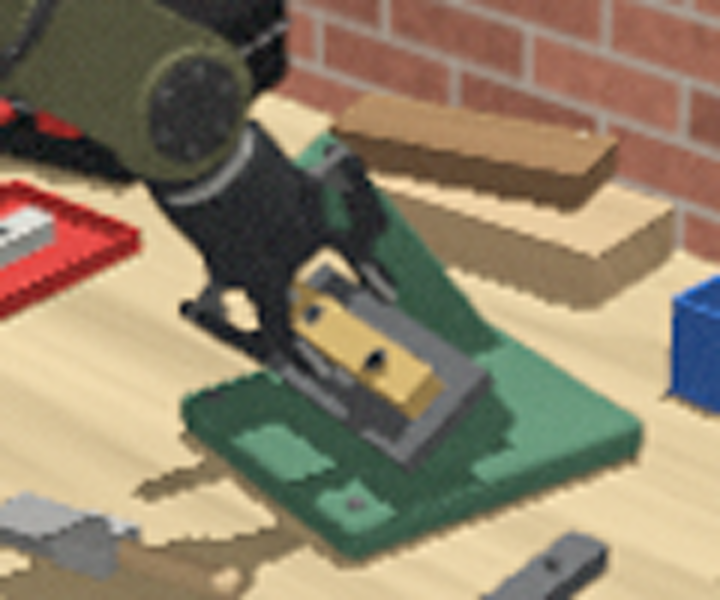

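```bash
python3 -m jog '[[5,0,0,-2,0,0,0],[5,0,0,-2,0,0,0],[5,0,0,-2,0,0,0],[5,0,0,-2,0,0,0],[5,0,0,-1,0,0,0],[8.5,0,0,0,0,0,0],[8.5,0,0,0,0,0,0],[8.5,0,0,0,0,0,0]]' 20; python3 -c "
from h import *
st()
c=manip.camera_info('wrist');json.dump({k:(v.tolist() if hasattr(v,'tolist') else v) for k,v in c.items()},open('w18.json','w'))
C,im=grab('wrist');np.save('w18.npy',im);crop(im,180,40,320,220,3.3,'pics/w18.png')
"
```

```text
t: 25.57
tool_pos: [0.4836, -0.057, 0.1969]
orientation: [0.949, -0.095, 0.298, 0.032]
force: [-0.4, -0.2, 0.8]
grip_width: 0.0831
t 25.57 tcp [ 0.484 -0.057  0.197] F [-0.4 -0.2  0.8] M [0.08 0.23 0.03] w 83.1 j [-0.19 -0.07  2.13 -0.02  0.47  0.03] anv mm [ -2.7 -93.7 138.9]
```

View pics/w18.png

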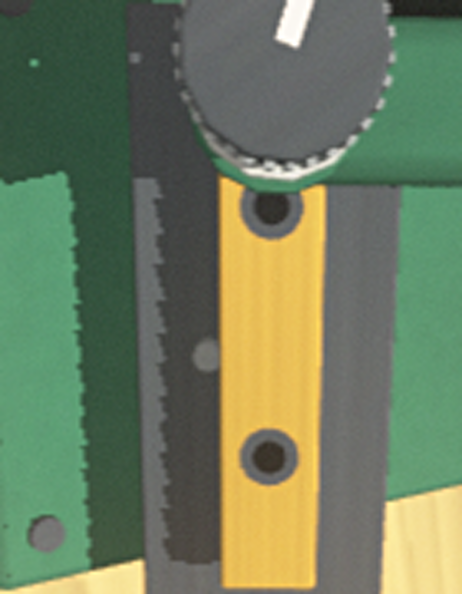

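```bash
python3 - <<'E'
from h import *
A=anv();Ai=np.linalg.inv(A)
def toA(C,uv,z):
    o=(Ai@np.r_[C.o,1])[:3];d=C.ray(uv)@A[:3,:3]
    return (o+d*((z/1e3-o[2])/d[:,2])[:,None])*1e3
def img(js,npy,x0,y0,k,rows_p,rows_t,pe,te,pin):
    C=Cam('w',json.load(open(js)));f=lambda P:(np.array(P,float)+.5)/k-.5+[x0,y0]
    for n,P,z in(('plateL',pe,20),('tableL',te,0),('pin',pin,10)):
        print(js,n,toA(C,f(P),z).round(1).tolist())
img('w1.json',0,215,40,3,0,0,[[119,205],[118,567],[200,570],[213,240]],[[40,52],[49,580],[256,580],[272,260]],[[106,361]])
img('w18.json',0,180,40,3.3,0,0,[[219,185],[222,586],[316,586],[326,190]],[[132,160],[147,590],[382,590],[399,190]],[[206,355]])
E
```

```text
w1.json plateL [[-15.1, -12.2, 20.0], [-14.4, -129.0, 20.0], [13.1, -130.0, 20.0], [13.0, -21.9, 20.0]]
w1.json tableL [[-39.2, 31.0, 0.0], [-39.3, -143.9, 0.0], [35.7, -143.4, 0.0], [34.5, -29.4, 0.0]]
w1.json pin [[-18.8, -61.0, 10.0]]
w18.json plateL [[-14.4, -14.7, 20.0], [-14.6, -128.0, 20.0], [13.3, -127.8, 20.0], [13.4, -15.8, 20.0]]
w18.json tableL [[-39.5, -8.3, 0.0], [-39.5, -138.3, 0.0], [35.6, -137.8, 0.0], [35.1, -15.8, 0.0]]
w18.json pin [[-19.0, -60.9, 10.0]]
```

```bash
python3 - <<'E'
from h import *
A=anv();Ai=np.linalg.inv(A)
def toA(C,uv,z):
    o=(Ai@np.r_[C.o,1])[:3];d=C.ray(uv)@A[:3,:3]
    return (o+d*((z/1e3-o[2])/d[:,2])[:,None])*1e3
C=Cam('w',json.load(open('w1.json')));print(toA(C,[[232/3-.33+215,142/3-.33+40]],164))
C=Cam('w',json.load(open('w18.json')));im=np.load('w18.npy');crop(im,200,0,320,110,5,'pics/w18t.png')
Tt=onT(0,0,225)@H(R.from_euler('z',-130,degrees=True).as_matrix(),[0,0,0])
plan(Tt);plan(onT(0,0,225))
E
```

```text
[[ -0.202   1.248 164.   ]]
rows 19 each [0.55, -0.28, -0.45] [-0.01, 0.0, -6.83] | total [ 0.32 -9.37 -8.63] [  -0.2    0.1 -129.7]
rows 4 each [0.08, -2.34, -2.16] [-0.0, 0.04, 0.08] | total [ 0.32 -9.37 -8.63] [-0.   0.1  0.3]
```

View pics/w18t.png

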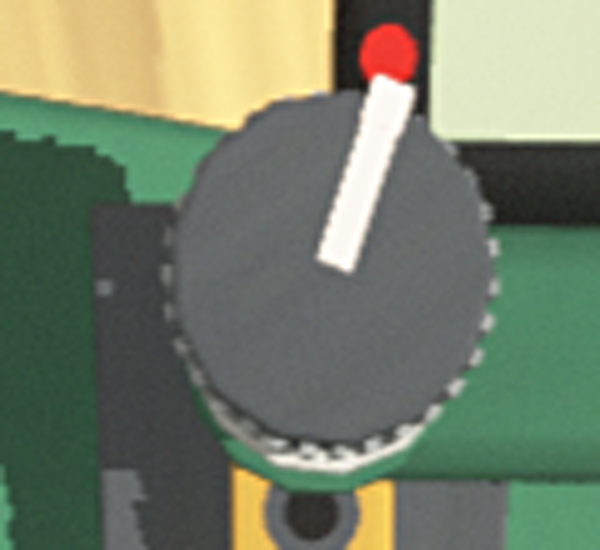

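```bash
python3 - <<'E'
from h import *
A=anv();Ai=np.linalg.inv(A)
def toA(C,uv,z):
    o=(Ai@np.r_[C.o,1])[:3];d=C.ray(uv)@A[:3,:3]
    return (o+d*((z/1e3-o[2])/d[:,2])[:,None])*1e3
C=Cam('w',json.load(open('w18.json')))
f=lambda P:(np.array(P,float)+.5)/5-.5+[200,0]
print(toA(C,f([[331,267],[338,265],[390,85]]),164))
E
```

```text
[[ -0.193   0.871 164.   ]
 [  0.321   1.009 164.   ]
 [  3.866  12.728 164.   ]]
```

```bash
python3 -m jog '[[8.5,0,0,-1.3,0,0,-7],[8.5,0,0,-1.3,0,0,-7],[8.5,0,0,-1.3,0,0,-7],[8.5,0,0,-1.3,0,0,-7],[8.5,0,0,-1.3,0,0,-7],[8.5,0,0,-1.3,0,0,-7],[8.5,0,0,-1.3,0,0,-7],[8.5,0,0,-1.3,0,0,-7]]' 20; python3 -c "
from h import *
st()
Tt=onT(0,0.8,225)@H(R.from_euler('z',-135,degrees=True).as_matrix(),[0,0,0])
plan(Tt);plan(Tt,8)"
```

```text
t: 26.28
tool_pos: [0.425, -0.045, 0.2754]
orientation: [0.882, 0.371, 0.239, 0.166]
force: [0.8, -0.2, 0.2]
grip_width: 0.0851
t 26.28 tcp [ 0.425 -0.045  0.275] F [ 0.8 -0.2  0.2] M [ 0.08  0.23 -0.  ] w 85.1 j [-0.18 -0.33  2.13 -0.02  0.74 -0.97] anv mm [ -6.7 -94.  237.6]
rows 12 each [0.85, 0.11, 0.1] [-0.1, -0.01, -6.46] | total [ 8.37 -4.5   1.24] [ -1.2  -0.1 -77.5]
rows 8 each [1.28, 0.12, 0.15] [-0.15, -0.01, -9.69] | total [ 8.37 -4.5   1.24] [ -1.2  -0.1 -77.5]
```

```bash
python3 -m jog '[[8.5,0.85,0.11,0.1,-0.1,0,-6.8],[8.5,0.85,0.11,0.1,-0.1,0,-6.8],[8.5,0.85,0.11,0.1,-0.1,0,-6.8],[8.5,0.85,0.11,0.1,-0.1,0,-6.8],[8.5,0.85,0.11,0.1,-0.1,0,-6.8],[8.5,0.85,0.11,0.1,-0.1,0,-6.8],[8.5,0.85,0.11,0.1,-0.1,0,-6.8],[8.5,0.85,0.11,0.1,-0.1,0,-6.8]]' 20; python3 -c "
from h import *
st()
Tt=onT(0,0.8,185)@H(R.from_euler('z',-135,degrees=True).as_matrix(),[0,0,0])
plan(Tt);plan(Tt,7)"
```

```text
t: 26.95
tool_pos: [0.4599, 0.0145, 0.2748]
orientation: [0.596, 0.746, 0.131, 0.265]
force: [0.1, -0.8, 0.0]
grip_width: 0.0846
t 26.95 tcp [0.46  0.015 0.275] F [ 0.1 -0.8  0. ] M [-0.01  0.26  0.03] w 84.6 j [ 0.02 -0.23  2.06 -0.2   0.73 -1.66] anv mm [ 10.9 -28.6 224.4]
rows 3 each [1.03, 0.21, 1.31] [-0.21, -0.05, -6.78] | total [3.12 0.28 3.94] [ -0.6  -0.2 -20.3]
rows 7 each [0.44, 0.1, 0.56] [-0.09, -0.02, -2.91] | total [3.12 0.28 3.94] [ -0.6  -0.2 -20.3]
```

```bash
python3 -m jog '[[8.5,0.5,0.1,0.5,-0.1,0,-3.2],[8.5,0.5,0.1,0.5,-0.1,0,-3.2],[8.5,0.5,0.1,0.5,-0.1,0,-3.2],[8.5,0.45,0.1,0.5,-0.1,0,-3.2],[8.5,0.45,0.1,0.5,-0.1,0,-3],[8.5,0.4,0.1,0.5,-0.1,0,-3],[8.5,0.4,0.1,0.5,0,0,-2],[7,0,0,0,0,0,0]]' 20; python3 -c "
from h import *
st()
Tt=onT(0,0.8,133)@H(R.from_euler('z',-135,degrees=True).as_matrix(),[0,0,0])
plan2(Tt)
C,im=grab('wrist');crop(im,0,0,512,384,1.5,'pics/w19.png')
c,im=grab('side');crop(im,200,140,320,240,6,'pics/s19.png')
"
```

```text
t: 27.62
tool_pos: [0.4784, 0.0454, 0.229]
orientation: [0.438, 0.85, 0.079, 0.283]
force: [-0.2, 0.2, -0.5]
grip_width: 0.0751
t 27.62 tcp [0.478 0.045 0.229] F [-0.2  0.2 -0.5] M [0.02 0.3  0.04] w 75.1 j [ 0.11 -0.11  2.08 -0.3   0.62 -1.89] anv mm [ -5.7   5.5 180.2]
rem cm [-0.79  0.08  4.71] deg [-0.45 -0.63  2.27]
```

View pics/w19.png

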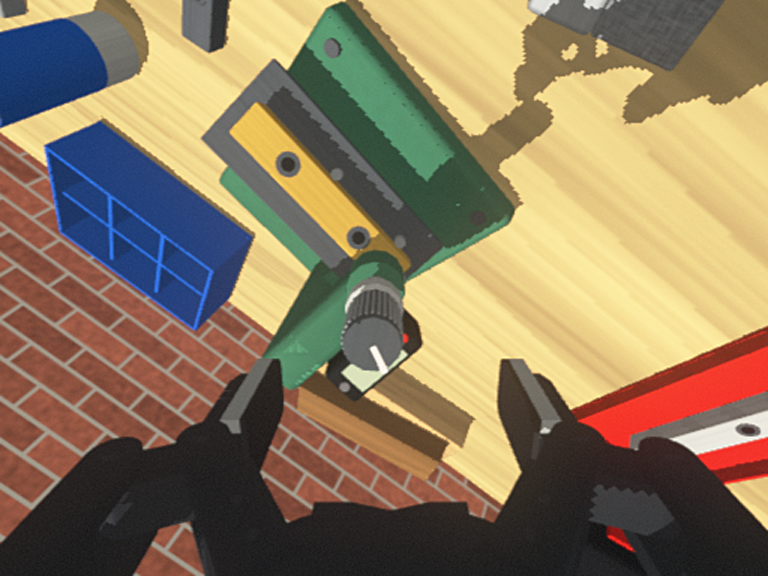

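View pics/s19.png

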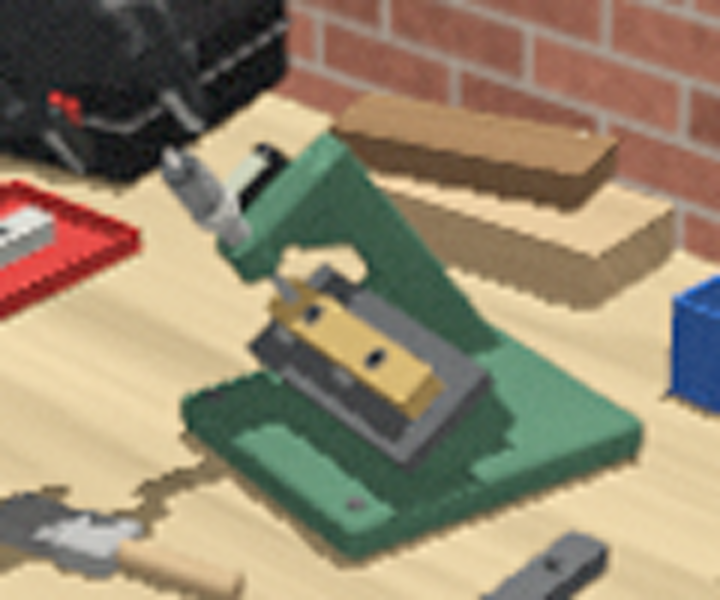

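```bash
cat >> h.py <<'E'
def toA(C,uv,z):
    A=anv();Ai=np.linalg.inv(A)
    o=(Ai@np.r_[C.o,1])[:3];d=C.ray(uv)@A[:3,:3]
    return (o+d*((z/1e3-o[2])/d[:,2])[:,None])*1e3
E
python3 - <<'E'
from h import *
C=Cam('wrist');print(toA(C,np.array([[371,344],[371,347]])/1.5,164))
# pin & plate check
print(toA(C,np.array([[336,174],[401,242]])/1.5,10))
print(toA(C,np.array([[230,131],[258,102]])/1.5,20))
Tt=onT(0,0.8,180)@H(R.from_euler('z',-165,degrees=True).as_matrix(),[0,0,0]);plan2(Tt)
E
```

```text
[[  0.081  -0.339 164.   ]
 [  1.001   0.626 164.   ]]
[[-17.949 -61.633  10.   ]
 [-18.472   5.298  10.   ]]
[[  12.334 -128.231   20.   ]
 [ -14.355 -127.584   20.   ]]
rem cm [-0.66  0.02  0.1 ] deg [ -0.24  -0.68 -27.92]
```

```bash
python3 -m jog '[[6,-0.35,0,0.1,-0.1,-0.35,0],[6,-0.3,0,0,-0.1,-0.3,0],[6,0,0,0,0,0,-6.5],[6,0,0,0,0,0,-6.5],[5,0,0,0,0,0,-6.5],[5,0,0,0,0,0,-6.5],[5,0,0,0,0,0,0],[5,0,0,0,0,0,0]]' 20; python3 -c "
from h import *
st()
Tt=onT(0,0.4,133)@H(R.from_euler('z',-160,degrees=True).as_matrix(),[0,0,0])
plan2(Tt)
C,im=grab('wrist');crop(im,0,0,512,384,1.5,'pics/w20.png')
"
```

```text
t: 28.38
tool_pos: [0.4835, 0.0371, 0.2353]
orientation: [0.234, 0.924, 0.01, 0.303]
force: [0.3, -0.1, 0.5]
grip_width: 0.0498
t 28.38 tcp [0.483 0.037 0.235] F [ 0.3 -0.1  0.5] M [0.08 0.28 0.01] w 49.8 j [ 0.09 -0.12  2.08 -0.31  0.61 -2.36] anv mm [  3.4  -1.7 181.5]
rem cm [0.42 0.12 4.84] deg [-0.16  0.38  3.51]
```

View pics/w20.png

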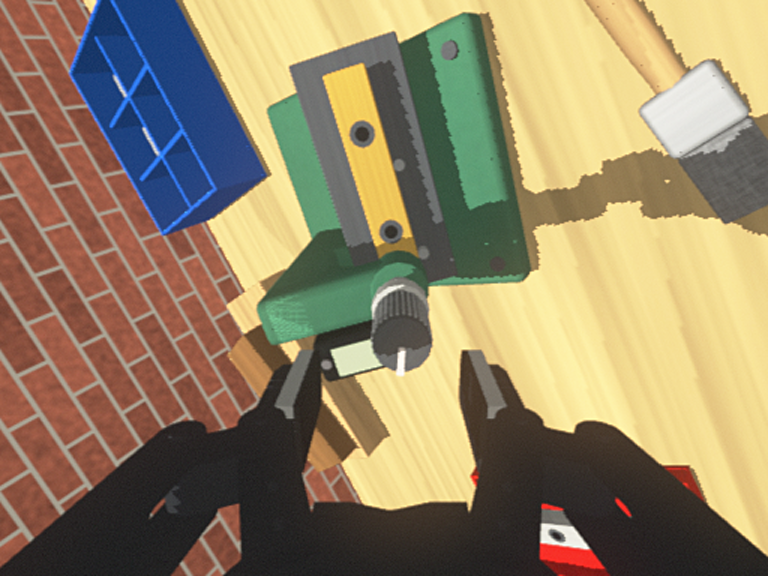

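```bash
python3 -m jog '[[5,0.2,0.06,0.1,-0.1,0.2,0],[5,0.15,0.05,0.4,-0.1,0.15,0],[5,0.05,0,0.8,0,0,0],[5,0,0,0.9,0,0,0],[5,0,0,0.9,0,0,0],[5,0,0,0.6,0,0,0],[5,0,0,0.3,0,0,0],[5,0,0,0,0,0,0]]' 20; python3 -c "
from h import *
st()
Tt=onT(0,0.4,133)@H(R.from_euler('z',-160,degrees=True).as_matrix(),[0,0,0])
plan2(Tt)
C,im=grab('wrist');crop(im,0,0,512,384,1.5,'pics/w21.png')
"
```

```text
t: 29.1
tool_pos: [0.5058, 0.0346, 0.1958]
orientation: [0.238, 0.924, 0.014, 0.3]
force: [0.3, -0.4, 0.8]
grip_width: 0.0503
t 29.1 tcp [0.506 0.035 0.196] F [ 0.3 -0.4  0.8] M [0.02 0.26 0.01] w 50.3 j [ 0.07 -0.    2.07 -0.33  0.51 -2.32] anv mm [ -0.9   0.5 136.3]
rem cm [-0.09  0.02  0.33] deg [ 0.02 -0.06  2.88]
```

View pics/w21.png

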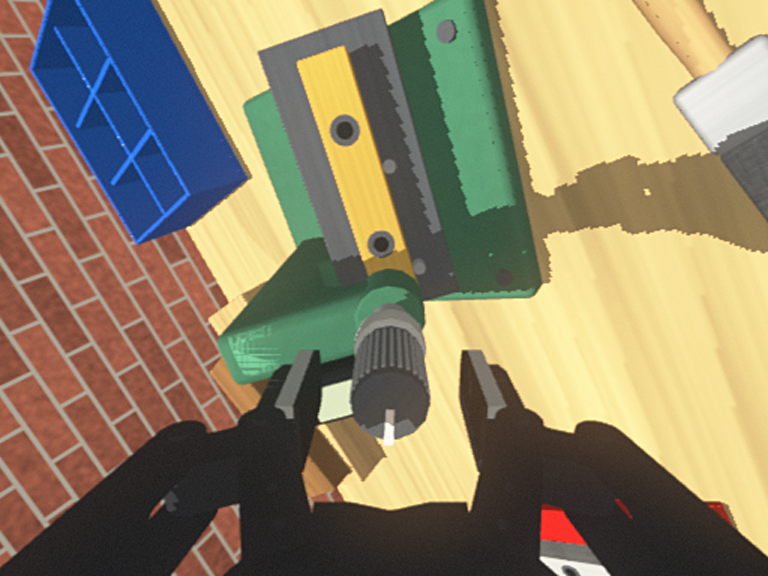

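```bash
python3 -m jog '[[4,0,0,0,0,0,0],[3,0,0,0,0,0,0],[2.2,0,0,0,0,0,0],[2.2,0,0,0,0,0,0],[2.2,0,0,0,0,0,0],[2.2,0,0,0,0,0,2],[2.2,0,0,0,0,0,4],[2.2,0,0,0,0,0,5]]' 20; python3 -c "
from h import *
st()
C,im=grab('wrist');crop(im,0,0,512,384,1.5,'pics/w22.png')
"
```

```text
t: 29.82
tool_pos: [0.5056, 0.0347, 0.1966]
orientation: [0.327, 0.896, 0.044, 0.298]
force: [4.0, -1.1, -3.8]
grip_width: 0.0241
t 29.82 tcp [0.506 0.035 0.197] F [ 4.  -1.1 -3.8] M [0.01 0.1  0.02] w 24.1 j [ 0.07 -0.01  2.07 -0.33  0.51 -2.13] anv mm [ -0.7   0.5 137. ]
```

View pics/w22.png

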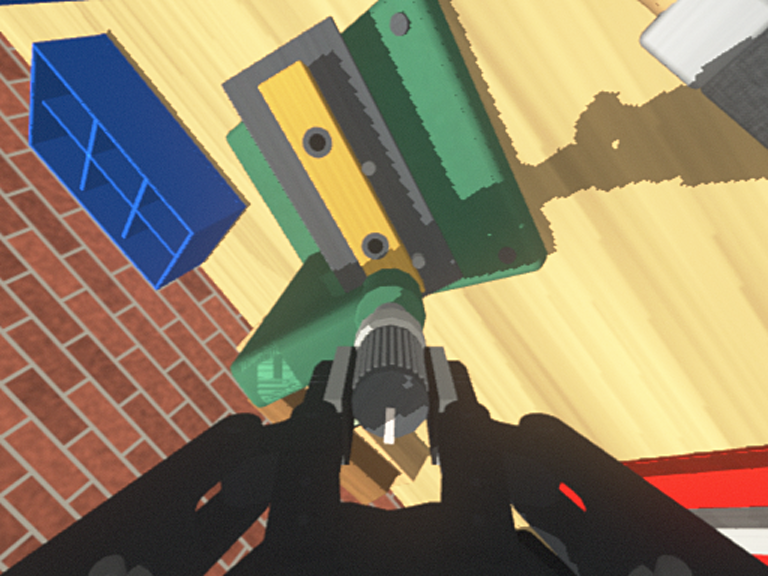

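```bash
python3 -m jog '[[2.2,0,0,0,0,0,7],[2.2,0,0,0,0,0,7],[2.2,0,0,0,0,0,7],[2.2,0,0,0,0,0,7],[2.2,0,0,0,0,0,7],[2.2,0,0,0,0,0,7],[2.2,0,0,0,0,0,7],[2.2,0,0,0,0,0,7]]' 20; python3 -c "
from h import *
st()
C,im=grab('wrist');crop(im,170,130,350,310,3.3,'pics/w23.png')
c,im=grab('side');crop(im,200,140,320,240,6,'pics/s23.png')
"
```

```text
t: 30.53
tool_pos: [0.5058, 0.0342, 0.1967]
orientation: [0.715, 0.631, 0.18, 0.241]
force: [4.4, -1.4, -4.3]
grip_width: 0.0243
t 30.53 tcp [0.506 0.034 0.197] F [ 4.4 -1.4 -4.3] M [-0.08  0.2  -0.09] w 24.3 j [ 0.07 -0.01  2.07 -0.33  0.51 -1.13] anv mm [ -0.4   0.  137. ]
```

View pics/w23.png

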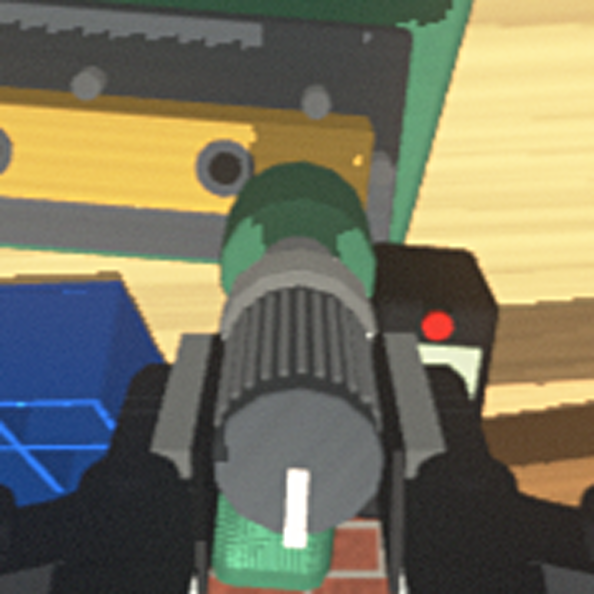

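View pics/s23.png

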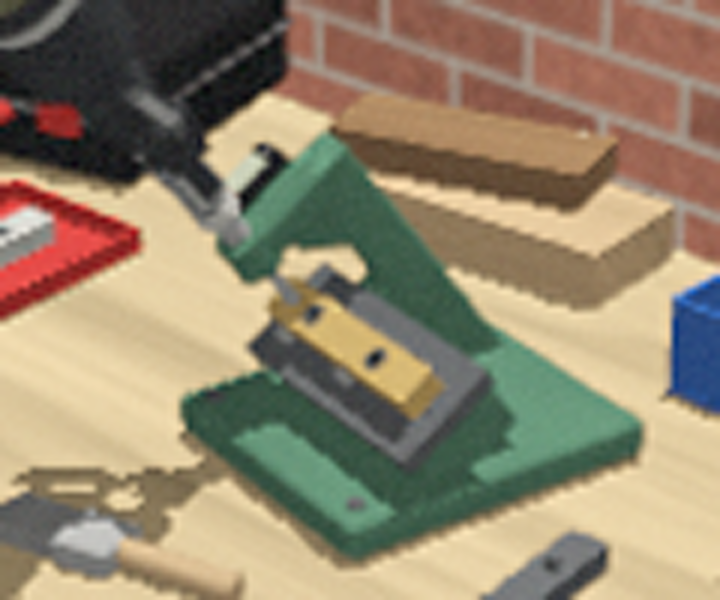

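```bash
python3 -m jog '[[2.2,0,0,0,0,0,7],[2.2,0,0,0,0,0,7],[2.2,0,0,0,0,0,7],[2.2,0,0,0,0,0,7],[2.2,0,0,0,0,0,7],[2.2,0,0,0,0,0,7],[2.2,0,0,0,0,0,7],[2.2,0,0,0,0,0,7]]' 20; python3 -c "
from h import *
st()"; python3 -m jog '[[2.2,0,0,0,0,0,7],[2.2,0,0,0,0,0,7],[2.2,0,0,0,0,0,7],[2.2,0,0,0,0,0,7],[2.2,0,0,0,0,0,7],[2.2,0,0,0,0,0,7],[2.2,0,0,0,0,0,7],[2.2,0,0,0,0,0,7]]' 20; python3 -c "
from h import *
st()
C,im=grab('wrist');crop(im,170,130,350,310,3.3,'pics/w24.png')
"
```

```text
t: 31.3
tool_pos: [0.5056, 0.0337, 0.1966]
orientation: [0.926, 0.229, 0.271, 0.131]
force: [2.9, -1.4, -3.7]
grip_width: 0.0238
t 31.3 tcp [0.506 0.034 0.197] F [ 2.9 -1.4 -3.7] M [-0.03  0.23 -0.05] w 23.8 j [ 0.07 -0.01  2.07 -0.33  0.51 -0.17] anv mm [ -0.5  -0.5 137. ]
t: 31.97
tool_pos: [0.5051, 0.0336, 0.1963]
orientation: [0.926, -0.229, 0.3, -0.011]
force: [2.3, -0.7, -3.9]
grip_width: 0.024
t 31.97 tcp [0.505 0.034 0.196] F [ 2.3 -0.7 -3.9] M [0.   0.26 0.03] w 24.0 j [ 0.07 -0.01  2.07 -0.33  0.51  0.8 ] anv mm [ -1.   -0.7 137. ]
```

View pics/w24.png

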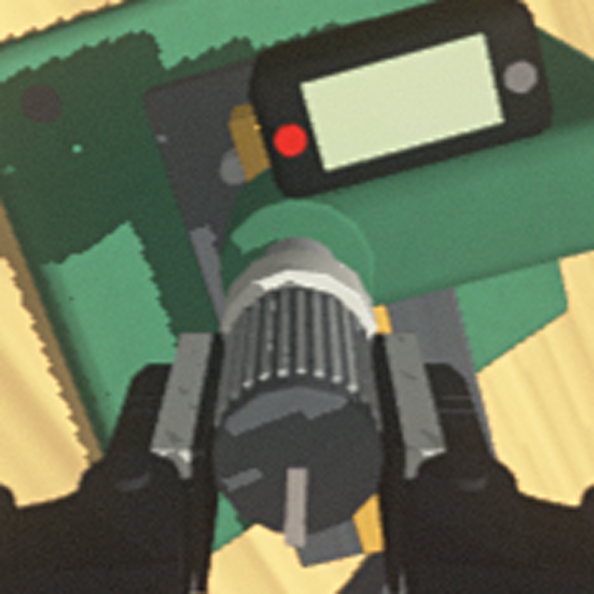

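```bash
python3 -m jog '[[2.2,0,0,0,0,0,7],[2.2,0,0,0,0,0,7],[2.2,0,0,0,0,0,7],[2.2,0,0,0,0,0,7],[2.2,0,0,0,0,0,7],[2.2,0,0,0,0,0,7],[2.2,0,0,0,0,0,7],[2.2,0,0,0,0,0,7]]' 20; python3 -c "
from h import *
st()"; python3 -m jog '[[2.2,0,0,0,0,0,7],[2.2,0,0,0,0,0,7],[2.2,0,0,0,0,0,7],[2.2,0,0,0,0,0,7],[2.2,0,0,0,0,0,5],[2.2,0,0,0,0,0,0],[2.2,0,0,0,0,0,0],[2.2,0,0,0,0,0,0]]' 20; python3 -c "
from h import *
st()
C,im=grab('wrist');crop(im,170,130,350,310,3.3,'pics/w25.png')
c,im=grab('side');crop(im,200,140,320,240,6,'pics/s25.png')
"
```

```text
t: 32.68
tool_pos: [0.5048, 0.034, 0.1961]
orientation: [0.718, -0.628, 0.262, -0.147]
force: [3.0, -1.5, -3.1]
grip_width: 0.0241
t 32.68 tcp [0.505 0.034 0.196] F [ 3.  -1.5 -3.1] M [0.09 0.2  0.04] w 24.1 j [ 0.07 -0.01  2.07 -0.33  0.51  1.75] anv mm [ -1.5  -0.3 137. ]
t: 33.35
tool_pos: [0.5048, 0.0344, 0.196]
orientation: [-0.523, 0.798, -0.213, 0.212]
force: [3.4, -0.9, -3.7]
grip_width: 0.0242
t 33.35 tcp [0.505 0.034 0.196] F [ 3.4 -0.9 -3.7] M [0.01 0.17 0.03] w 24.2 j [ 0.07 -0.01  2.07 -0.33  0.51  2.3 ] anv mm [ -1.6   0.  137. ]
```

View pics/w25.png

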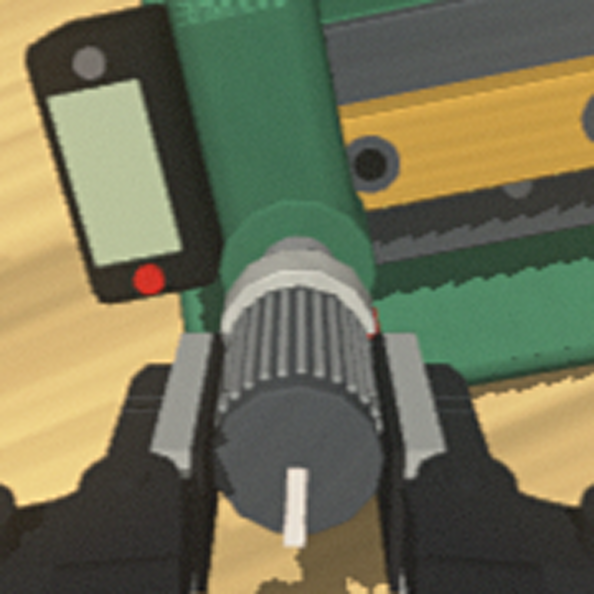

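View pics/s25.png

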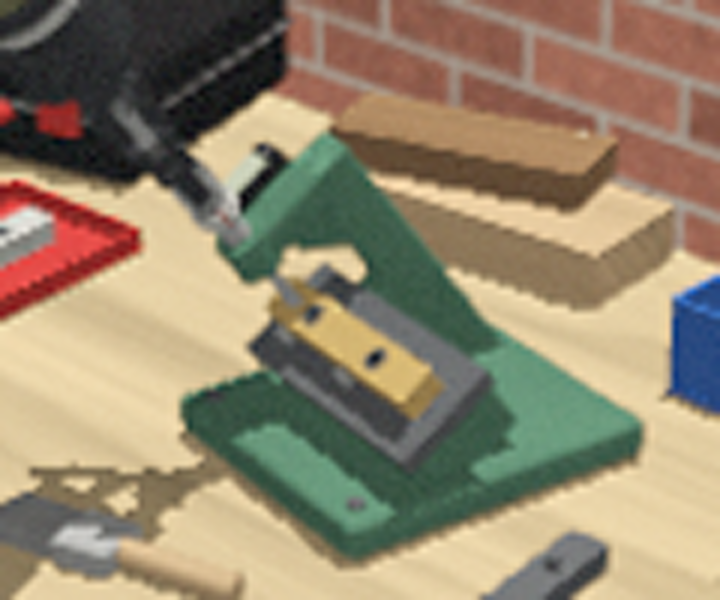

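```bash
python3 -m jog '[[2.2,0,0,0,0,0,4],[2.2,0,0,0,0,0,4],[2.2,0,0,0,0,0,0],[2.8,0,0,0,0,0,0],[3.5,0,0,0,0,0,0],[4.5,0,0,0,0,0,0],[5,0,0,0,0,0,0],[5,0,0,0,0,0,0]]' 20; python3 -c "
from h import *
st()
C,im=grab('wrist');crop(im,170,130,350,310,3.3,'pics/w26.png')
"
```

```text
t: 34.12
tool_pos: [0.5051, 0.0346, 0.197]
orientation: [-0.471, 0.829, -0.199, 0.226]
force: [0.3, 0.2, -0.4]
grip_width: 0.0498
t 34.12 tcp [0.505 0.035 0.197] F [ 0.3  0.2 -0.4] M [0.09 0.22 0.02] w 49.8 j [ 0.07 -0.01  2.07 -0.33  0.51  2.42] anv mm [ -0.8   0.3 137.7]
```

View pics/w26.png

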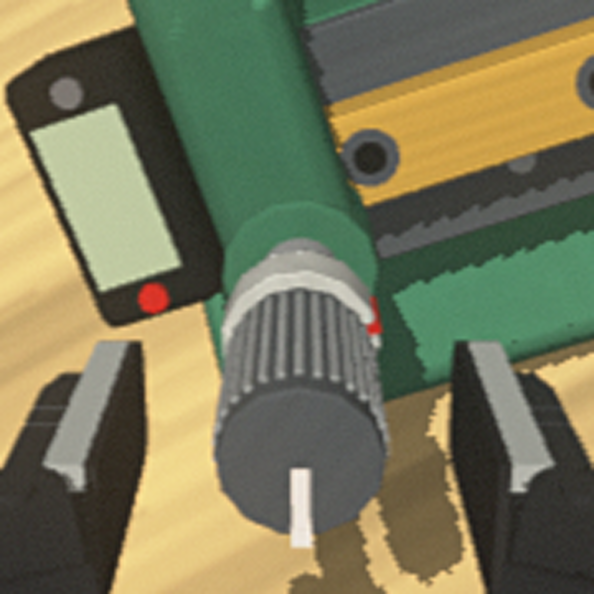

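```bash
python3 -m jog '[[5,0,0,-1,0,0,0],[5,0,0,-2,0,0,0],[5,0,0,-3,0,0,-2],[5,0,0,-3,0,0,-4],[5,0,0,-3,0,0,-6],[5,0,0,-2,0,0,-6],[5,0,0,-1,0,0,-6],[5,0,0,0,0,0,0]]' 20; python3 -c "
from h import *
st()
C,im=grab('wrist');crop(im,0,0,512,384,1.5,'pics/w27.png')
c,im=grab('side');crop(im,200,140,320,240,6,'pics/s27.png');cv2.imwrite('pics/s27f.png',im[:,:,::-1])
c,im=grab('top');cv2.imwrite('pics/t27.png',im[:,:,::-1])
"
```

```text
t: 34.83
tool_pos: [0.4162, 0.0526, 0.3249]
orientation: [-0.641, 0.706, -0.243, 0.177]
force: [-0.0, -0.5, -1.1]
grip_width: 0.05
t 34.83 tcp [0.416 0.053 0.325] F [-0.  -0.5 -1.1] M [0.06 0.27 0.02] w 50.0 j [ 0.16 -0.37  2.05 -0.26  0.89  1.93] anv mm [ -1.7  -0.3 294.5]
```

View pics/w27.png

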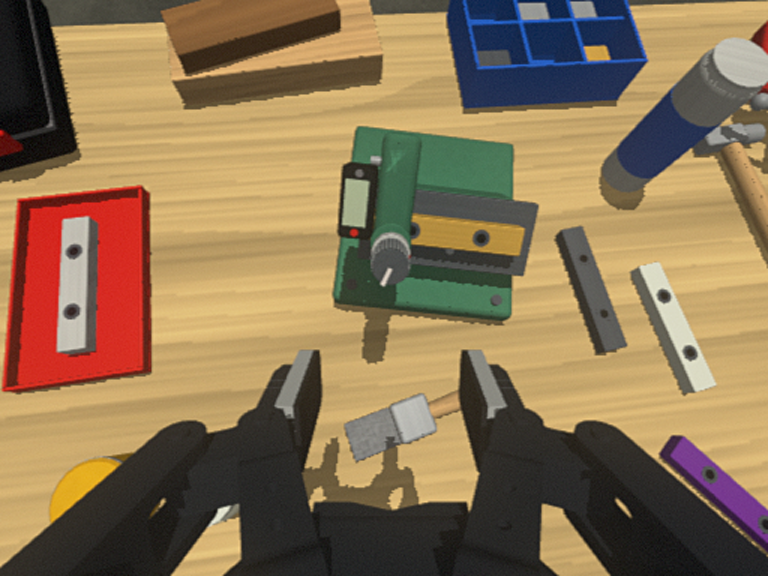

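View pics/s27.png

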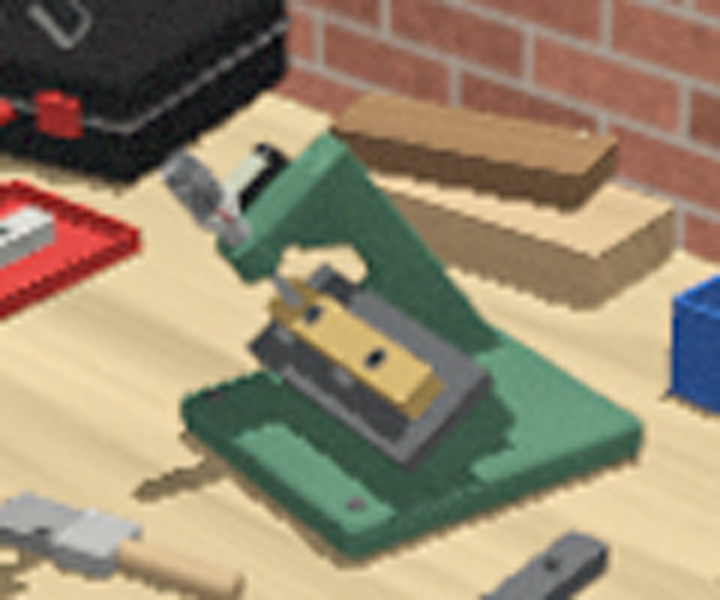

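View pics/s27f.png

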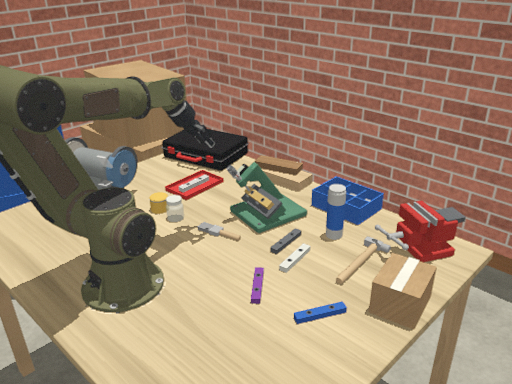

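View pics/t27.png

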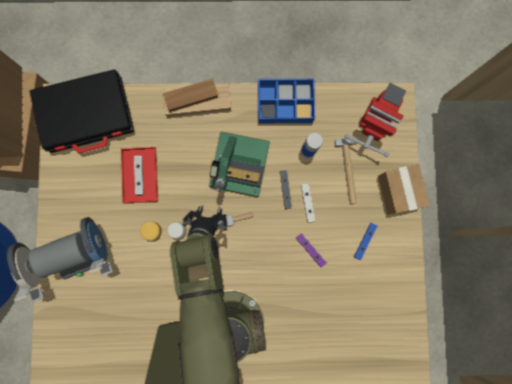

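```bash
python3 -c "
from bench import manip
print(manip.get_obs()['t'],manip.finish_job())"
```

```text
the job is handed in; nothing more can be done
34.9833 None
```

I moved the aluminium plate to the red tray, put the brass plate on the micrometer table and closed the spindle on it. I handed the job in at 35.0 s of the 72 s allowed, with the gripper about 160 mm clear of the head.

**Aluminium plate:** it lies flat in the red tray, clear of the walls in the last wrist and side views.

**Brass plate:** it went in under the spindle until it touched the end stop and then the lower pins. My wrist-view measurement puts it parallel to the table edges and at the pins to within about 0.5–1 mm, which is as fine as I could read. That was before I closed the spindle. The last pictures show no visible shift, but I did not measure again.

**Thimble:** I turned it about 4.7 rad clockwise with a 20 N grip. The collar's red line ended about 100° behind the white line, so the clutch slipped roughly 1.7 rad, or about six clicks. This assumes the two lines started aligned. The collar was not touched.

**Not confirmed:** I could not see the gap under the spindle directly. That it rests on the plate is taken from the clutch slipping and from the side view.

**Other checks:** the side and top views show nothing else moved. The highest wrist-force reading I saw between moves was about 6 N, mostly the weight of the brass plate. The wrist camera placed the table about 5 mm from where the top camera did. I went with the wrist camera, and contact agreed except that the brass plate met the table about 1.5 mm higher than I expected.

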